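# Finish a run of rolled card tubes: stand them to dry, put the formers away

### The arm

A 6-joint arm with a two-finger parallel gripper is mounted at the origin on the work surface. World frame = base frame: x ahead of the robot, y to its left, z up, the work surface at z = 0. Lengths are in m, angles in rad, forces in N, time in s.
With the tool pointing down it reaches from about 0.375 to 0.975 m from the base axis. Payload 3.8 kg.
Tool frame: the origin (TCP) lies at the very end of the fingers, on their centre line; the grasp point (between the pads) lies 19 mm behind it; z points along the fingers, y is the direction in which the jaws open and shut (so a half turn about z gives the same grasp; the last joint's range is limited). The gripper opens to 85 mm and grips with 20 to 120 N. Pads are 22 mm wide; open, the fingers measure 114 mm over their backs; the gripper's body (76 mm by 85 mm) begins 54 mm behind the grasp point. The pads swing forward as they close: fully open they stand 13 mm farther back than shut.
Start: joints at [1.151, 0.264, 1.604, -0, 1.274, -0.037], TCP at [0.252, 0.626, 0.231] pointing down, gripper open.
Joint ranges: [-2.63, 2.63], [-0.94, 2.18], [0.31, 2.57], [-1.31, 4.45], [0, 2.66], [-2.55, 2.55]. Speed limits (rad/s): [2.57, 2.57, 3.14, 3.14, 3.14, 3.14].

### API

Orientations are given as a rotation vector (axis times angle).
In Python, from workcell import read_state, read_camera, camera_info, finish_job gives the robot as it stands. The module is installed in compiled form; this text tells all that it offers.
- The arm moves only by the tool play_rows, never from a script. Its argument "motion" is a list of rows, each a list of 5 numbers: the shift along the tool's x, y, z in units of 1000 mm (1.0 is 1000 mm), then the turn about the tool's z in units of 2 pi rad (1.0 is 2 pi rad), then the finger opening in mm, from 0 to 85.4. A call has 1 to 5 rows; each row shifts and turns the commanded pose from where the row before left it, along the tool's axes as they then stand; what a row does not reach is not made up. A row lasts 1/8 s, in which the tool goes at most 62.5 mm and 10.7 degrees, less where a joint would pass 70% of its speed; a pose out of reach is approached as far as the arm can. A call with a number of a shift or a turn outside -1 to 1 is refused whole. A call with a gripper value outside its range is refused whole. The fingers move at their own pace and stop on an object; "squeeze" is the grip in N (left out, the last holds). Time passes only in rows, so rows that do not move let the fingers close. It gives the time, the measured TCP pose, the force and the opening at its end, in the units of the state.
- read_state(): the state, without advancing time (a new reading comes with each control period).
- read_camera(name): name is "scene" or "top"; returns the picture (400x640x3 uint8, red, green, blue); there is no depth.
- camera_info(name): a dict with "intrinsics" (3x3 intrinsics, pixels), "pose" (4x4, takes a point from camera to world coordinates). Camera axes: x right, y down, z forward; pixel columns grow to the right and rows downward; lengths in m; the calibration is good to about 2 mm. A picture is of the moment at which its call begins. camera_info takes no time and is no camera call.
- finish_job(): hands the job in, once; it reports no verdict.
The state is a dict: "time": time; "q": joint angles; "joint_vel": joint speeds; "joint_torque": joint torques, N m; "tool_pos": TCP position; "tcp_rot": TCP orientation; "wrist_force": force on the tool from outside, world axes, zero at the start; "torque": the same for the moment, N m; "width": opening from 0.0 (shut) to 1.0 (fully open).
Only numpy, scipy, OpenCV 4.12 (cv2) and the standard library are available. Lean on these libraries where they do the work, as an engineer would, in place of code of your own. Each camera call takes 0.05 s, during which the arm holds its last target. There are 200 camera calls.

### The job

Finish this run of rolled tubes: put every wooden former back in its box and slide the lid fully shut, and set every black tube to dry standing on its wooden foot on the green blotting sheet, wholly on the sheet and with at least a finger's width of air between them. The glue is still soft, so do not pick a tube up off the bench: tip it up by its mouth end over its foot and push it across to the sheet. Leave the jar, the weight and the brush alone.

Things in the scene. Friction and masses are not known exactly. Their poses are not given: they have to be found in the camera images.
- tube1: rigid square black card tube, 34 x 34 mm, 130 mm long, about 75 g, mouth closed 8 mm down by a black disc (fingers cannot enter). One end, the foot, is a pale wooden plug, its last 10 mm showing; centre of mass 51 mm from the foot. Origin in its middle, own x axis along it from foot to mouth. Starts lying on a flat side, origin 17 mm up. Absent in some starts.
- tube1_foot (a point): centre of the wooden foot's end face of tube1, 65 mm from its middle (17 mm up when it lies, on the bench when it stands on its foot)
- tube1_mouth (a point): centre of the mouth of tube1, the black end, 65 mm from its middle
- tube2: rigid square black card tube, 34 x 34 mm, 130 mm long, about 75 g, mouth closed 8 mm down by a black disc (fingers cannot enter). One end, the foot, is a pale wooden plug, its last 10 mm showing; centre of mass 51 mm from the foot. Origin in its middle, own x axis along it from foot to mouth. Starts lying on a flat side, origin 17 mm up. Absent in some starts.
- tube2_foot (a point): centre of the wooden foot's end face of tube2, 65 mm from its middle (17 mm up when it lies, on the bench when it stands on its foot)
- tube2_mouth (a point): centre of the mouth of tube2, the black end, 65 mm from its middle
- tube3: rigid square black card tube, 34 x 34 mm, 130 mm long, about 75 g, mouth closed 8 mm down by a black disc (fingers cannot enter). One end, the foot, is a pale wooden plug, its last 10 mm showing; centre of mass 51 mm from the foot. Origin in its middle, own x axis along it from foot to mouth. Starts lying on a flat side, origin 17 mm up. Absent in some starts.
- tube3_foot (a point): centre of the wooden foot's end face of tube3, 65 mm from its middle (17 mm up when it lies, on the bench when it stands on its foot)
- tube3_mouth (a point): centre of the mouth of tube3, the black end, 65 mm from its middle
- former1: square beech rolling former, a bar 29 x 29 mm, 150 mm long, about 90 g, with a reddish band near each end. Origin in its middle (14.5 mm up as it lies at the start), own x axis along its length. Absent in some starts.
- former2: square beech rolling former, a bar 29 x 29 mm, 150 mm long, about 90 g, with a reddish band near each end. Origin in its middle (14.5 mm up as it lies at the start), own x axis along its length. Absent in some starts.
- drying_sheet: sheet of green blotting paper lying flat on the newspaper, 300 x 130 mm, pale strip along each short edge; fixed, no thickness to catch on. Origin at its centre at bench height; x along the 300 mm, y along the 130 mm, z up
- former_box: dark wooden box, fixed to the bench, 186 mm (its x) x 166 mm (its y), 56 mm high; side walls 8 mm, floor 6 mm thick, inside 170 x 150 mm. Origin at the centre of its underside, z up. The wall at its +x end is only 44 mm high and the lid slides out over it; the underside of the lid is 46 mm above the bench
- box_lid (a joint): flat wooden lid that slides in grooves in the box's side walls: 0 = fully shut, grows as it slides along the box's +x, 0.17 m = fully open, the whole inside free. About 1.5 N of friction, stays where it is left. Lid top 52 mm above the bench
- lid_pull (a point): on the lid's pull, a dark wooden bar standing on the lid, 12 mm thick (along box x), 70 mm long (along box y), from 52 to 77 mm above the bench; this point is in its middle, 69 mm above the bench. It moves with the lid; with the lid shut it is 40 mm from the box's centre towards box -x
- glue_jar: closed pale glue jar with white cap, 66 mm across, 85 mm high; a bystander. Origin at the centre of its underside
- brass_weight: turned brass weight with a knob, 52 mm across, 56 mm high; a bystander. Origin at the centre of its underside
- paste_brush: brush 170 mm long lying on the bench; a bystander. Origin in its middle, underside
There are look-alikes about, which are no part of the job. What is shaped like the tube2 but orange or turquoise is not meant.

How it is judged:
By the outcome, as a careful person would: the job done as asked, in the order asked, and still so for the second after the job is handed in, with the robot touching nothing.
Of tube1, tube2, tube3 only 2 to 3 are there at a start; the rules pass over those that are not, and their reading is None.
Of former1, former2 only 1 to 2 are there at a start; the rules pass over those that are not, and their reading is None.
At some moment in a run one of tube1, tube2, tube3, former1, former2 may be knocked a few centimetres aside while the robot is not near it.
Once in a run the grip may slacken for a moment while it holds something.
It also fails if it takes over 210 s, if anything falls off the work surface, if the arm or the gripper's body presses on something with over 40 N, if the wrist force passes 120 N, or if a joint passes its speed limit or range.

## Working session

There is one attempt and no reset: what is moved stays moved. The work goes in short steps, Python scripts to look and compute and a tool call to move; the robot and the scene stay as the last step left them, time stands still between calls to the robot, and variables do not carry over. Pictures are saved under pics/ and viewed, about 12 in all and at most 16, crops included, and the job is handed in when it is done.

Besides the shell and the picture viewer there is one more tool, called after ">>>" by a JSON object that holds its "method" and its "body", one argument or row to a line. play_rows: Moves the arm, as the interface text tells. Shifts and turns lie within -1 to 1; 1 stands for 1000 mm of shift or 2 pi rad of turn. Its arguments: {"type":"object","properties":{"motion":{"type":"array","items":{"type":"array","items":{"type":"number"}}},"squeeze":{"type":"number"}},"required":["motion"]}

```bash
mkdir -p pics; cat > h.py <<'E'
import numpy as np, cv2
from scipy.spatial.transform import Rotation as R
from workcell import read_state, read_camera, camera_info
def snap(cam,fn,crop=None,s=1):
    im=read_camera(cam)[:,:,::-1].copy()
    cv2.imwrite('pics/raw_'+fn,im)
    if crop: 
        x0,y0,x1,y1=crop; im=im[y0:y1,x0:x1]
    if s!=1: im=cv2.resize(im,None,fx=s,fy=s,interpolation=cv2.INTER_CUBIC)
    cv2.imwrite('pics/'+fn,im)
def w(cam,u,v,z=0.):
    i=camera_info(cam);K=np.array(i['intrinsics']);T=np.array(i['pose'])
    d=T[:3,:3]@np.linalg.solve(K,[u,v,1.]);o=T[:3,3]
    return o+d*(z-o[2])/d[2]
def px(cam,p):
    i=camera_info(cam);K=np.array(i['intrinsics']);T=np.array(i['pose'])
    c=K@(T[:3,:3].T@(np.array(p)-T[:3,3])); return c[:2]/c[2]
def st():
    s=read_state();r=R.from_rotvec(s['tcp_rot']);return s,np.array(s['tool_pos']),r
def go(x,y,z,yaw=None):
    "shift in tool axes (units 1000mm) and turn in 2pi units needed; yaw= world angle of tool x axis"
    s,p,r=st(); d=r.inv().apply(np.array([x,y,z])-p)
    X=r.as_matrix()[:,0]; a=np.arctan2(X[1],X[0])
    print('t',s['time'],'p',p.round(4),'yaw',a.round(3),'z',r.as_matrix()[:,2].round(3),'d',d.round(4), 'turn', None if yaw is None else round(-(yaw-a)/(2*np.pi),4))
E
python3 - <<'E'
from h import *
snap('top','a.png',s=1.25); snap('scene','b.png',s=1.25)
for c in('top','scene'):
    i=camera_info(c);print(np.array(i['intrinsics']).round(1).tolist(),np.array(i['pose']).round(3).tolist())
print(read_state()); go(.25,.6,.2,0)
E
```

```text
[[492.7, 0.0, 326.5], [0.0, 492.7, 192.7], [0.0, 0.0, 1.0]] [[-0.021, -0.992, 0.128, 0.361], [-1.0, 0.021, 0.001, 0.092], [-0.004, -0.128, -0.992, 1.503], [0.0, 0.0, 0.0, 1.0]]
[[382.9, 0.0, 316.9], [0.0, 382.9, 190.7], [0.0, 0.0, 1.0]] [[0.678, 0.458, -0.575, 1.222], [0.735, -0.397, 0.55, -0.569], [0.024, -0.795, -0.606, 0.778], [0.0, 0.0, 0.0, 1.0]]
{'time': 0.1, 'q': array([ 1.15112585e+00,  2.64721294e-01,  1.60525693e+00, -7.78175163e-06,
        1.27370541e+00, -3.68992772e-02]), 'joint_vel': array([-0.00054562, -0.00263211, -0.00332841,  0.0003505 ,  0.00085973,
        0.00106153]), 'joint_torque': array([ 3.89337329e-04, -5.16705287e+01, -3.68591416e+01, -8.74459920e-05,
        6.40290484e-03,  3.62420144e-05]), 'tool_pos': array([0.25183721, 0.62553697, 0.2300467 ]), 'tcp_rot': array([-0.59749933, -3.08377386,  0.00320146]), 'wrist_force': array([0.212549  , 0.09564811, 0.47469604]), 'torque': array([-0.00621425, -0.01344865, -0.0350998 ]), 'width': 0.9974657833403858}
t 0.1 p [0.2518 0.6255 0.23  ] yaw 2.759 z [-0.001 -0.002 -1.   ] d [-0.0078 -0.0243  0.0301] turn 0.4391
```

View pics/a.png

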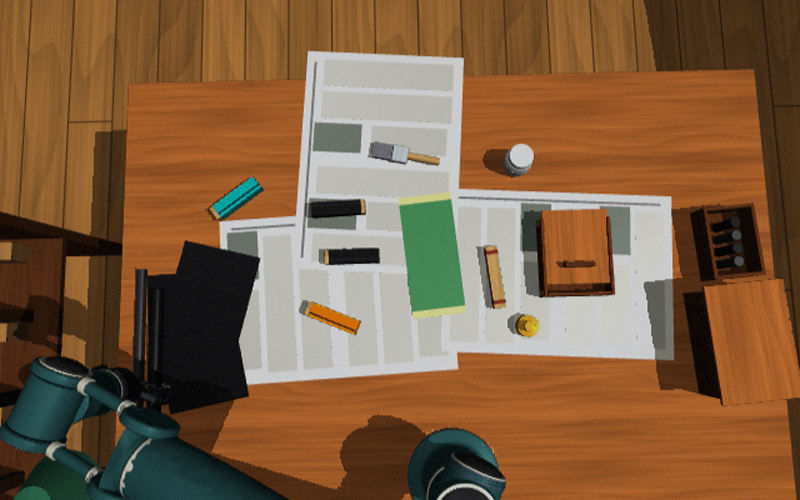

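View pics/b.png

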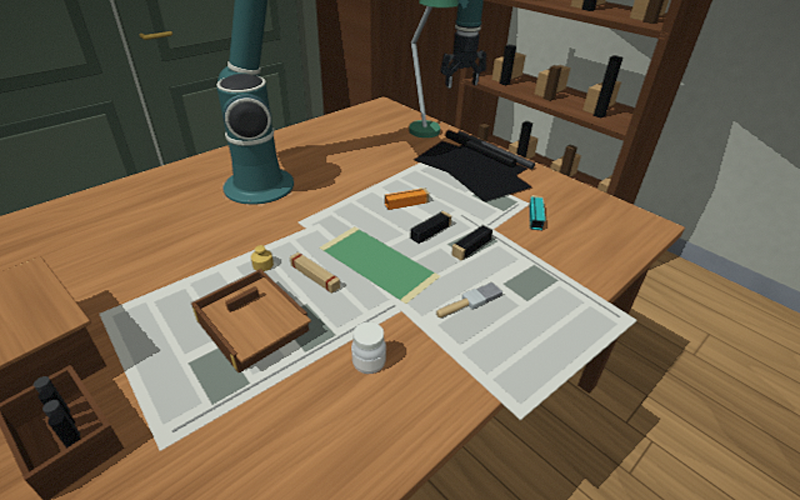

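The top picture (800-wide scale) shows:
- black tubes at (337,208) and (349,256)
- look-alikes: orange at (330,317), turquoise at (236,198), and dark bottles in the crate at (730,240)
- former at (495,276); the only other bar-like thing is the brush handle at (422,159)
- box at (576,252)
- sheet at (432,255)

Next is a close crop to check these choices.

```bash
python3 - <<'E'
from h import *
im=cv2.imread('pics/raw_a.png')
a=cv2.resize(im[145:265,235:385],None,fx=5,fy=5,interpolation=cv2.INTER_CUBIC)
b=cv2.resize(im[150:280,350:500],None,fx=4.6,fy=4.6,interpolation=cv2.INTER_CUBIC)
cv2.imwrite('pics/c.png',a);cv2.imwrite('pics/d.png',b)
E
```

```text
(no output)
```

View pics/c.png

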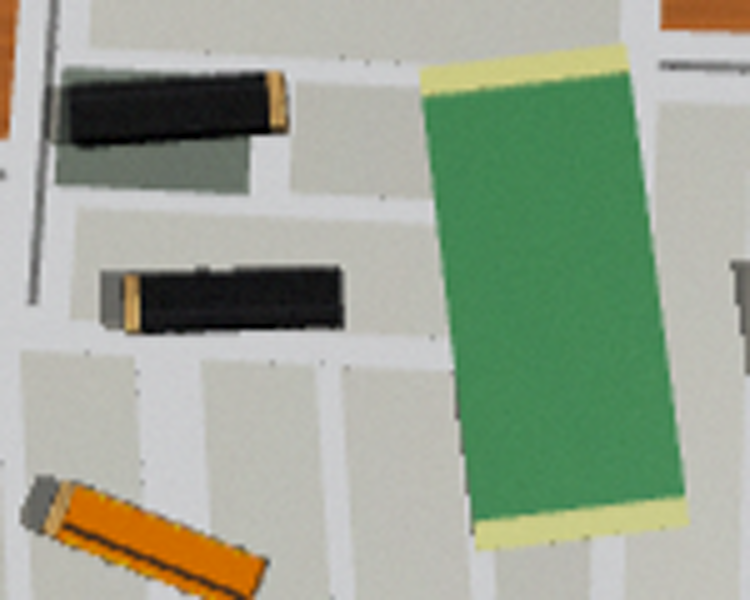

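View pics/d.png

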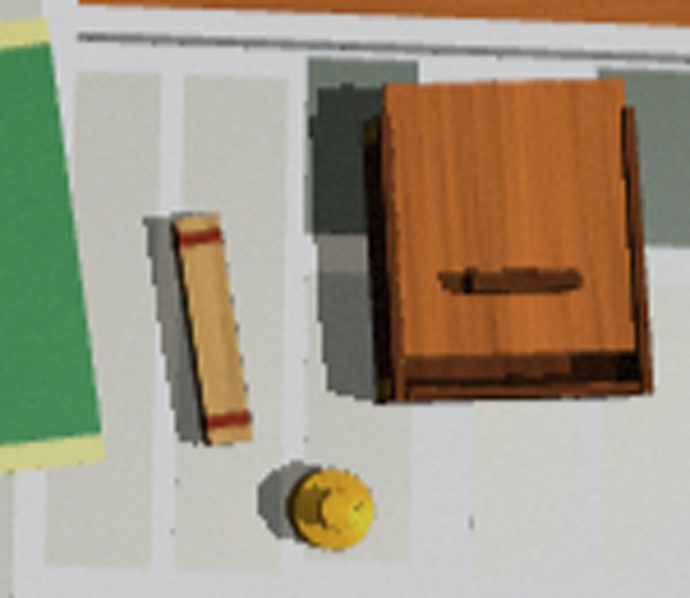

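Crop c confirms the two black tubes. A, at (180,107), has its foot on the right; B, at (235,300), has its foot on the left. Crop d shows the former at (213,329), and the lid slightly open towards +x (up in the picture) with its pull at (510,280).

```bash
python3 - <<'E'
from h import *
C=lambda x,y,z:w('top',235+x/5,145+y/5,z)[:2].round(4)
D=lambda x,y,z:w('top',350+x/4.6,150+y/4.6,z)[:2].round(4)
print('A foot top corners',C(284,72,.034),C(287,131,.034),'mouth',C(69,82,.034),C(72,146,.034))
print('B foot',C(124,275,.034),C(126,331,.034),'mouth',C(342,267,.034),C(344,328,.034))
print('sheet',[C(*p,0) for p in((420,68),(625,44),(689,524),(476,550))])
print('former',[D(*p,.029) for p in((175,218),(218,213),(250,440),(208,445))], 'bands',D(199,238,.029),D(230,420,.029))
print('lid',[D(*p,.052) for p in((385,85),(622,80),(636,352),(402,358))])
print('box walls',[D(*p,.056) for p in((368,125),(628,105),(651,393),(380,403))])
print('pull',D(515,268,.077),D(442,272,.077),D(582,268,.077))
print('weight',D(335,508,.03),'jar',w('top',519/1.25,155/1.25,.085)[:2])
E
```

```text
A foot top corners [0.6539 0.1973] [0.6176 0.1959] mouth [0.6505 0.3278] [0.6111 0.326 ]
B foot [0.532  0.2948] [0.4982 0.2937] mouth [0.5341 0.1639] [0.4973 0.1632]
sheet [array([0.6614, 0.1153]), array([ 0.6738, -0.0123]), array([ 0.3769, -0.0424]), array([0.3639, 0.0869])]
former [array([ 0.5324, -0.0908]), array([ 0.5351, -0.1191]), array([ 0.3869, -0.134 ]), array([ 0.3843, -0.1067])] bands [ 0.5189 -0.106 ] [ 0.4001 -0.1216]
lid [array([ 0.6137, -0.2273]), array([ 0.6137, -0.3811]), array([ 0.4373, -0.3792]), array([ 0.4366, -0.2296])]
box walls [array([ 0.587 , -0.2142]), array([ 0.5966, -0.3826]), array([ 0.4109, -0.3858]), array([ 0.4081, -0.2134])]
pull [ 0.4905 -0.2981] [ 0.4889 -0.252 ] [ 0.4896 -0.3403]
weight [ 0.3423 -0.1867] jar [ 0.7422362  -0.17192992]
```

>>> {"method": "play_rows", "body": {
  "motion": [
    [0,0,0,0.027,85],
    [0,0,0,0.027,85],
    [0,0,0,0.027,85],
    [0,0,0,0.027,85],
    [0,0,0,0.027,85]
  ]
}}

```text
time: 0.72
tool_pos: [0.2519, 0.6257, 0.2305]
tcp_rot: [1.821, 2.56, -0.002]
wrist_force: [-0.4, 0.2, 0.3]
width: 0.991
```

>>> {"method": "play_rows", "body": {
  "motion": [
    [0,0,0,0.027,85],
    [0,0,0,0.027,85],
    [-0.05,0.02,0,0,85],
    [-0.05,0.02,0,0,85],
    [-0.05,0.02,0,0,85]
  ]
}}

```text
time: 1.35
tool_pos: [0.3123, 0.4745, 0.2305]
tcp_rot: [2.22, 2.223, -0.002]
wrist_force: [0.1, 0.5, 0.0]
width: 1.0
```

>>> {"method": "play_rows", "body": {
  "motion": [
    [-0.05,0.02,0,0,85],
    [-0.05,0.02,0,0,85],
    [-0.05,0.02,0,0,85],
    [-0.05,0.02,0,0,85],
    [-0.05,0.02,0,0,85]
  ]
}}

```text
time: 1.98
tool_pos: [0.4124, 0.2245, 0.231]
tcp_rot: [2.221, 2.222, -0.0]
wrist_force: [0.5, -0.4, 0.8]
width: 0.998
```

>>> {"method": "play_rows", "body": {
  "motion": [
    [-0.05,0.01,0.01,0,85],
    [-0.05,0.01,0.01,0,85],
    [-0.05,0.01,0.01,0,85],
    [-0.05,0.01,0.01,0,85],
    [-0.05,0.01,0.01,0,85]
  ]
}}

```text
time: 2.6
tool_pos: [0.4622, -0.0254, 0.1808]
tcp_rot: [-2.221, -2.222, -0.0]
wrist_force: [0.5, -0.2, -0.7]
width: 0.997
```

```bash
python3 -c "
from h import *
go(.49,-.298,.057,np.pi/2)"
```

```text
t 2.6 p [ 0.4622 -0.0254  0.1808] yaw 1.571 z [-0.  0. -1.] d [-0.2726  0.0277  0.1237] turn 0.0001
```

>>> {"method": "play_rows", "body": {
  "motion": [
    [-0.0545,0.0055,0.01,0,85],
    [-0.0545,0.0055,0.01,0,85],
    [-0.0545,0.0055,0.01,0,85],
    [-0.0545,0.0055,0.01,0,85],
    [-0.0545,0.0055,0.01,0,85]
  ]
}}

```text
time: 3.22
tool_pos: [0.4897, -0.2979, 0.1306]
tcp_rot: [-2.221, -2.221, -0.0]
wrist_force: [0.4, 0.2, -0.4]
width: 0.994
```

>>> {"method": "play_rows", "body": {
  "motion": [
    [0,0,0.036,0,85],
    [0,0,0.036,0,85],
    [0,0,0,0,10],
    [0,0,0,0,10],
    [0,0,0,0,10]
  ],
  "squeeze": 30
}}

```text
time: 3.85
tool_pos: [0.4915, -0.2969, 0.0614]
tcp_rot: [2.218, 2.22, 0.001]
wrist_force: [0.5, -0.6, 0.6]
width: 0.371
```

>>> {"method": "play_rows", "body": {
  "motion": [
    [0,0,0,0,5],
    [0,0,0,0,5],
    [0,0,0,0,5]
  ]
}}

```text
time: 4.22
tool_pos: [0.491, -0.2967, 0.0611]
tcp_rot: [2.219, 2.221, 0.001]
wrist_force: [-1.7, 1.0, 5.9]
width: 0.127
```

```bash
python3 -c "
from h import *
go(.49,-.298,.057,np.pi/2);print(read_state()['width']*85)"
```

```text
t 4.225 p [ 0.491  -0.2967  0.0611] yaw 1.572 z [ 0.002 -0.001 -1.   ] d [-0.0013 -0.001   0.0041] turn 0.0001
10.817931072645615
```

>>> {"method": "play_rows", "body": {
  "motion": [
    [0,0.01,-0.002,0,5],
    [0,0.025,0,0,5],
    [0,0.025,0,0,5],
    [0,0.025,0,0,5],
    [0,0.025,0,0,5]
  ]
}}

```text
time: 4.85
tool_pos: [0.6007, -0.2962, 0.0611]
tcp_rot: [-2.22, -2.222, 0.001]
wrist_force: [-2.5, -1.2, 1.3]
width: 0.141
```

>>> {"method": "play_rows", "body": {
  "motion": [
    [0,0.02,0,0,5],
    [0,0.01,0,0,5],
    [0,0.002,0,0,5],
    [0,0,0,0,5]
  ]
}}

```text
time: 5.35
tool_pos: [0.6324, -0.2962, 0.0612]
tcp_rot: [2.22, 2.221, 0.001]
wrist_force: [1.1, -0.7, -1.2]
width: 0.131
```

```bash
python3 -c "
from h import *
go(.632,-.298,.057,np.pi/2);s=read_state();print(s['width']*85,s['wrist_force'])"
```

```text
t 5.35 p [ 0.6324 -0.2962  0.0612] yaw 1.571 z [ 0.001 -0.    -1.   ] d [-0.0018 -0.0004  0.0042] turn 0.0001
11.10158668773848 [ 1.12884892 -0.74300468 -1.20685349]
```

>>> {"method": "play_rows", "body": {
  "motion": [
    [0,0.003,0,0,5],
    [0,0,0,0,60],
    [0,0,0,0,60],
    [0,0,-0.045,0,60],
    [0,0,-0.045,0,60]
  ]
}}

```text
time: 5.98
tool_pos: [0.6344, -0.2957, 0.1513]
tcp_rot: [-2.22, -2.22, 0.001]
wrist_force: [1.1, -0.1, 0.8]
width: 0.706
```

>>> {"method": "play_rows", "body": {
  "motion": [
    [0.046,-0.044,0,0,60],
    [0.046,-0.044,0,0,60],
    [0.046,-0.044,0,0,60],
    [0.046,-0.044,0,0,60],
    [0,0,0,0.029,60]
  ]
}}

```text
time: 6.6
tool_pos: [0.4574, -0.1123, 0.1498]
tcp_rot: [-2.413, -2.005, 0.003]
wrist_force: [0.8, -0.3, 0.1]
width: 0.702
```

>>> {"method": "play_rows", "body": {
  "motion": [
    [0,0,0,0.029,60],
    [0,0,0,0.029,60],
    [0,0,0,0.029,60],
    [0,0,0,0.029,60],
    [0,0,0,0.029,60]
  ]
}}

```text
time: 7.22
tool_pos: [0.4622, -0.1155, 0.1516]
tcp_rot: [3.055, 0.734, 0.001]
wrist_force: [0.7, -0.1, -0.4]
width: 0.703
```

>>> {"method": "play_rows", "body": {
  "motion": [
    [0,0,0,0.029,60],
    [0,0,0,0.029,60],
    [0,0,0,0,60]
  ]
}}

```text
time: 7.6
tool_pos: [0.4622, -0.1155, 0.1515]
tcp_rot: [-3.136, -0.181, -0.001]
wrist_force: [-0.8, -0.1, 0.2]
width: 0.705
```

```bash
python3 -c "
from h import *
go(.46,-.113,.01,.11)
im=read_camera('top')[:,:,::-1].copy();cv2.imwrite('pics/raw_e.png',im)
a=cv2.resize(im[130:280,230:500],None,fx=2.9,fy=2.9,interpolation=cv2.INTER_CUBIC);cv2.imwrite('pics/e.png',a)
"
```

```text
t 7.6 p [ 0.4622 -0.1155  0.1515] yaw 0.115 z [ 0.001  0.    -1.   ] d [-0.002  -0.0027  0.1415] turn 0.0009
```

View pics/e.png

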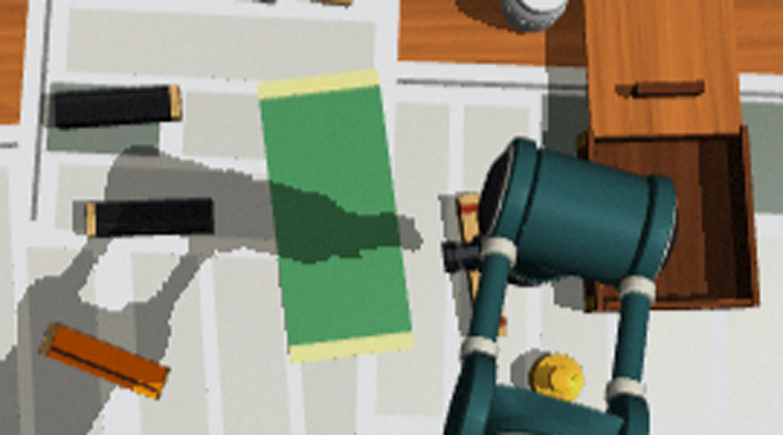

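The picture shows the lid open with its pull at (665,88), and the box looks empty where visible. The former is still under the gripper and both tubes are unmoved. Now I'll grasp the former.

>>> {"method": "play_rows", "body": {
  "motion": [
    [0,0,0.05,0,60],
    [0,0,0.05,0,60],
    [0,0,0.035,0,60],
    [0,0,0.011,0,60],
    [0,0,0,0,20]
  ],
  "squeeze": 50
}}

```text
time: 8.28
tool_pos: [0.4621, -0.1156, 0.0052]
tcp_rot: [-3.136, -0.18, 0.001]
wrist_force: [-0.3, -0.8, 1.1]
width: 0.503
```

>>> {"method": "play_rows", "body": {
  "motion": [
    [0,0,0,0,20],
    [0,0,0,0,20],
    [0,0,0,0,20],
    [0,0,0,0,20]
  ]
}}

```text
time: 8.78
tool_pos: [0.4638, -0.1161, 0.0069]
tcp_rot: [3.135, 0.179, 0.005]
wrist_force: [0.3, 0.5, 6.6]
width: 0.334
```

>>> {"method": "play_rows", "body": {
  "motion": [
    [0,0,-0.03,0,20],
    [0,0,-0.04,0,20],
    [0,0,-0.05,0,20]
  ]
}}

```text
time: 9.15
tool_pos: [0.4609, -0.1152, 0.1256]
tcp_rot: [-3.136, -0.179, 0.004]
wrist_force: [-0.0, -0.1, -1.9]
width: 0.325
```

```bash
python3 -c "
from h import *
go(.5,-.30,.125,0);print(read_state()['width']*85)
im=read_camera('scene')[:,:,::-1].copy();cv2.imwrite('pics/raw_f.png',im)
a=cv2.resize(im[110:310,60:330],None,fx=2.9,fy=2.9,interpolation=cv2.INTER_CUBIC);cv2.imwrite('pics/f.png',a)
"
```

```text
t 9.15 p [ 0.4609 -0.1152  0.1256] yaw 0.114 z [-0.002  0.001 -1.   ] d [0.0179 0.1881 0.0004] turn 0.0181
27.664292232461467
```

View pics/f.png

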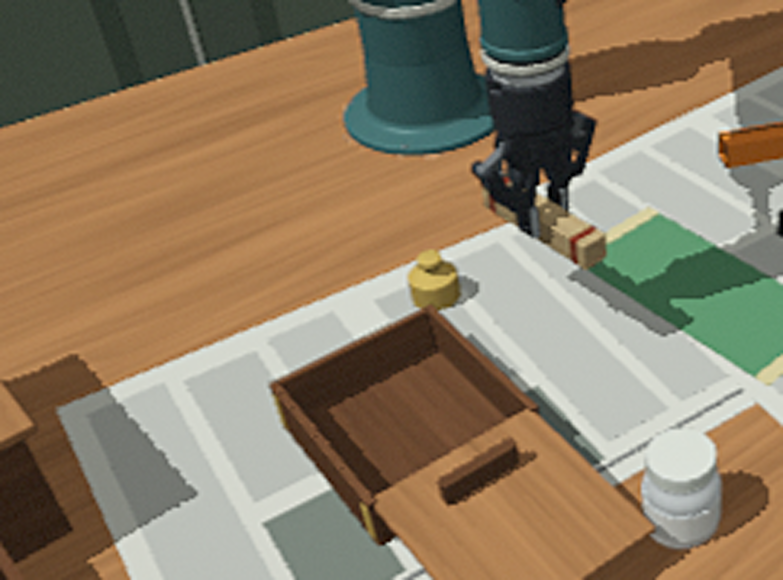

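The former (f.png, about (550,225)) is held level by its middle, and the whole inside of the box is empty. Next I carry it over.

>>> {"method": "play_rows", "body": {
  "motion": [
    [0,0,0,0.018,20],
    [0.01,0.045,0,0,20],
    [0.01,0.045,0,0,20],
    [0.01,0.045,0,0,20],
    [0.01,0.045,0,0,20]
  ]
}}

```text
time: 9.82
tool_pos: [0.5024, -0.297, 0.1252]
tcp_rot: [3.142, 0.001, 0.001]
wrist_force: [1.4, -0.1, -0.7]
width: 0.33
```

```bash
python3 -c "
from h import *
go(.502,-.30,.014,0);print(read_state()['width']*85)
im=read_camera('scene')[:,:,::-1].copy();cv2.imwrite('pics/raw_g.png',im)
a=cv2.resize(im[130:310,100:330],None,fx=2.9,fy=2.9,interpolation=cv2.INTER_CUBIC);cv2.imwrite('pics/g.png',a)
"
```

```text
t 9.825 p [ 0.5024 -0.297   0.1252] yaw 0.001 z [ 0. -0. -1.] d [-0.0004  0.003   0.1112] turn 0.0001
28.064328508143475
```

View pics/g.png

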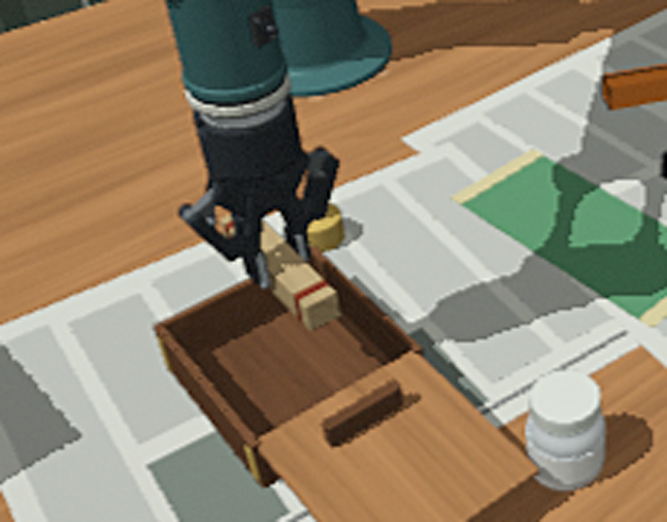

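The former (g.png, end at (315,305)) is still held level above the box. I'll lower it and release it.

>>> {"method": "play_rows", "body": {
  "motion": [
    [0,0.003,0.03,0,20],
    [0,0,0.03,0,20],
    [0,0,0.025,0,20],
    [0,0,0.016,0,20],
    [0,0,0.008,0,20]
  ]
}}

```text
time: 10.5
tool_pos: [0.5018, -0.2982, 0.0153]
tcp_rot: [-3.141, -0.001, 0.002]
wrist_force: [-0.0, -0.5, -0.5]
width: 0.326
```

>>> {"method": "play_rows", "body": {
  "motion": [
    [0,0,0.002,0,20],
    [0,0,0,0,48],
    [0,0,0,0,48],
    [0,0,0,0,48],
    [0,0,-0.01,0,48]
  ]
}}

```text
time: 11.12
tool_pos: [0.5017, -0.2982, 0.0241]
tcp_rot: [-3.141, -0.001, 0.002]
wrist_force: [0.5, 0.6, 0.5]
width: 0.565
```

>>> {"method": "play_rows", "body": {
  "motion": [
    [0,0,-0.04,0,48],
    [0,0,-0.05,0,48],
    [0,0,-0.05,0,48]
  ]
}}

```text
time: 11.5
tool_pos: [0.5021, -0.2985, 0.1664]
tcp_rot: [3.141, 0.001, 0.001]
wrist_force: [1.2, 0.6, 0.5]
width: 0.565
```

```bash
python3 -c "
from h import *
go(.6345,-.296,.062,np.pi/2);print(read_state()['width']*85)
im=read_camera('scene')[:,:,::-1].copy();cv2.imwrite('pics/raw_i.png',im)
a=cv2.resize(im[110:310,80:430],None,fx=2.2,fy=2.2,interpolation=cv2.INTER_CUBIC);cv2.imwrite('pics/i.png',a)
"
```

```text
t 11.5 p [ 0.5021 -0.2985  0.1664] yaw 0.0 z [ 0. -0. -1.] d [ 0.1323 -0.0025  0.1045] turn -0.2499
48.03087025605666
```

View pics/i.png

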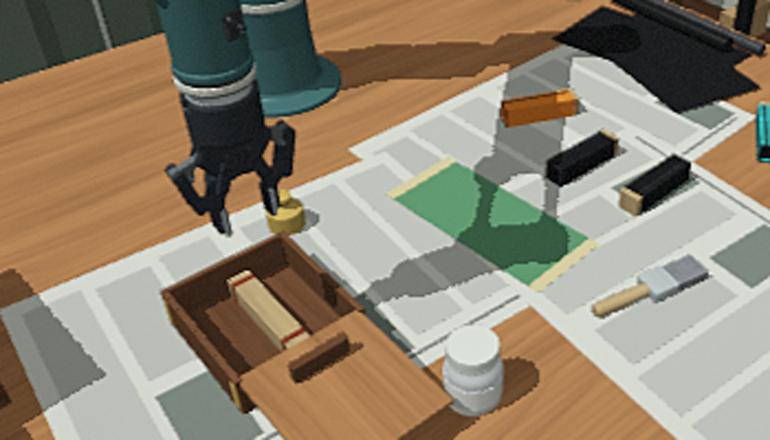

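The former (i.png, (268,310)) lies inside the box, and the tubes and bystanders are unmoved. Now the lid: grip its pull and slide it 170 mm towards -x.

>>> {"method": "play_rows", "body": {
  "motion": [
    [0.03,0,0,0,70],
    [0.035,0,0,0,70],
    [0.035,0,0,0,70],
    [0.0325,-0.0025,0,0,70],
    [0,0,0,-0.0278,70]
  ]
}}

```text
time: 12.18
tool_pos: [0.6371, -0.2957, 0.1648]
tcp_rot: [3.128, 0.284, 0.003]
wrist_force: [0.0, 0.7, -0.6]
width: 0.816
```

>>> {"method": "play_rows", "body": {
  "motion": [
    [0,0,0,-0.0278,70],
    [0,0,0,-0.0278,70],
    [0,0,0,-0.0278,70],
    [0,0,0,-0.0278,70],
    [0,0,0,-0.0278,70]
  ]
}}

```text
time: 12.8
tool_pos: [0.6348, -0.296, 0.1649]
tcp_rot: [2.715, 1.58, 0.0]
wrist_force: [-0.5, -0.6, 0.2]
width: 0.816
```

>>> {"method": "play_rows", "body": {
  "motion": [
    [0,0,0,-0.0278,70],
    [0,0,0,-0.0278,70],
    [0,0,0,-0.0276,70],
    [0,0,0.05,0,70],
    [0,0,0.053,0,70]
  ]
}}

```text
time: 13.42
tool_pos: [0.6363, -0.2968, 0.0626]
tcp_rot: [2.218, 2.219, 0.002]
wrist_force: [-0.7, 0.3, 0.3]
width: 0.821
```

>>> {"method": "play_rows", "body": {
  "motion": [
    [0,0,0,0,5],
    [0,0,0,0,5],
    [0,0,0,0,5],
    [0,0,0,0,5],
    [0,0,0,0,5]
  ],
  "squeeze": 30
}}

```text
time: 14.05
tool_pos: [0.6346, -0.2972, 0.0651]
tcp_rot: [2.219, 2.221, -0.002]
wrist_force: [-6.6, -1.0, 5.9]
width: 0.131
```

```bash
python3 -c "
from h import *
go(.4645,-.296,.062,np.pi/2);print(read_state()['width']*85,read_state()['wrist_force'])"
```

```text
t 14.05 p [ 0.6346 -0.2972  0.0651] yaw 1.572 z [ 0.    -0.002 -1.   ] d [ 0.0013 -0.1701  0.003 ] turn 0.0001
11.116914923088391 [-6.58929951 -0.9726986   5.90692618]
```

>>> {"method": "play_rows", "body": {
  "motion": [
    [0,-0.012,-0.002,0,5],
    [0,-0.03,0,0,5],
    [0,-0.03,0,0,5],
    [0,-0.03,0,0,5],
    [0,-0.03,0,0,5]
  ]
}}

```text
time: 14.68
tool_pos: [0.5034, -0.2977, 0.0651]
tcp_rot: [2.216, 2.218, 0.001]
wrist_force: [1.9, -4.9, -2.1]
width: 0.128
```

>>> {"method": "play_rows", "body": {
  "motion": [
    [0,-0.02,0,0,5],
    [0,-0.012,0,0,5],
    [0,-0.005,0,0,5],
    [0,-0.003,0,0,5]
  ]
}}

```text
time: 15.18
tool_pos: [0.4644, -0.2978, 0.0651]
tcp_rot: [2.217, 2.217, 0.002]
wrist_force: [7.7, -3.3, -6.3]
width: 0.128
```

```bash
python3 -c "
from h import *
go(.4645,-.296,.062,np.pi/2);print(read_state()['width']*85,read_state()['wrist_force'])"
```

```text
t 15.175 p [ 0.4644 -0.2978  0.0651] yaw 1.571 z [ 0.005 -0.004 -1.   ] d [0.0018 0.0001 0.0031] turn 0.0
10.884391622824246 [ 7.65068682 -3.30845508 -6.32362436]
```

>>> {"method": "play_rows", "body": {
  "motion": [
    [0,-0.004,0,0,5],
    [0,0,0,0,5]
  ]
}}

```text
time: 15.42
tool_pos: [0.4644, -0.2979, 0.0652]
tcp_rot: [2.214, 2.212, 0.009]
wrist_force: [14.9, -3.9, -10.3]
width: 0.132
```

>>> {"method": "play_rows", "body": {
  "motion": [
    [0,0,0,0,50],
    [0,0,0,0,70],
    [0,0,-0.05,0,70],
    [0,0,-0.05,0,70]
  ]
}}

```text
time: 15.92
tool_pos: [0.4575, -0.2952, 0.1635]
tcp_rot: [-2.219, -2.22, 0.001]
wrist_force: [0.2, -0.1, -0.1]
width: 0.819
```

>>> {"method": "play_rows", "body": {
  "motion": [
    [0.04,0.01,0,0,70],
    [0.052,0.015,0,0,70],
    [0.052,0.015,0,0,70],
    [0.052,0.015,0,0,70],
    [0.052,0.015,0,0,70]
  ]
}}

```text
time: 16.55
tool_pos: [0.5283, -0.0463, 0.1635]
tcp_rot: [-2.221, -2.221, 0.0]
wrist_force: [0.1, -0.1, 0.1]
width: 0.821
```

>>> {"method": "play_rows", "body": {
  "motion": [
    [0.052,0.015,0,0,60],
    [0.052,0.015,0,0,60],
    [0.052,0.015,0,0,60],
    [0.052,0.015,0,0,60],
    [0.052,0.015,0,0,60]
  ]
}}

```text
time: 17.18
tool_pos: [0.6032, 0.2136, 0.1634]
tcp_rot: [-2.221, -2.222, 0.001]
wrist_force: [0.6, -0.6, -0.7]
width: 0.701
```

>>> {"method": "play_rows", "body": {
  "motion": [
    [0.052,0.015,0,0,60],
    [0.04,0.01,0,0,60],
    [0,0,0,-0.0064,60]
  ]
}}

```text
time: 17.55
tool_pos: [0.6281, 0.3072, 0.163]
tcp_rot: [-2.17, -2.27, 0.0]
wrist_force: [-0.4, 0.1, -0.3]
width: 0.7
```

```bash
python3 -c "
from h import *
go(.6314,.3185,.004,1.61)
im=read_camera('scene')[:,:,::-1].copy();cv2.imwrite('pics/raw_j.png',im)
im2=read_camera('top')[:,:,::-1].copy();cv2.imwrite('pics/raw_k.png',im2)
a=cv2.resize(im[90:320,120:460],None,fx=1.7,fy=1.7,interpolation=cv2.INTER_CUBIC)
b=im2[120:290,160:500][:,:,:]
b=cv2.resize(b,(a.shape[1],289),interpolation=cv2.INTER_CUBIC)
a=cv2.resize(a,(a.shape[1],310))
cv2.imwrite('pics/j.png',np.vstack([b,a]));print(b.shape,a.shape)
"
```

```text
t 17.55 p [0.6281 0.3072 0.163 ] yaw 1.616 z [-0.001  0.001 -1.   ] d [0.011 0.004 0.159] turn 0.0009
(289, 578, 3) (310, 578, 3)
```

View pics/j.png

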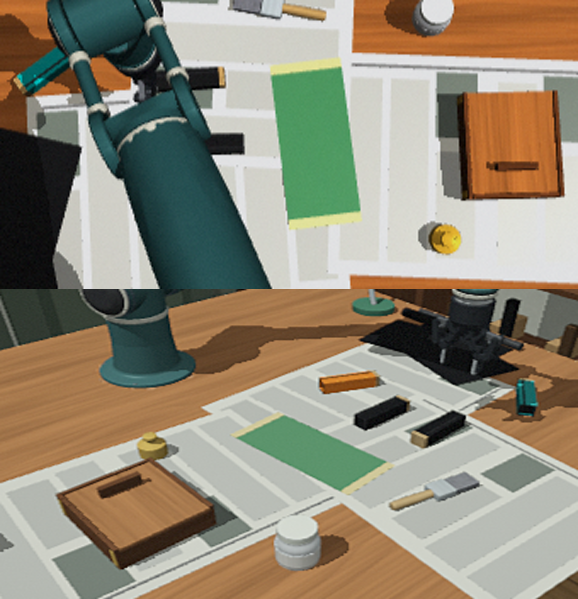

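The lid is fully shut (pull at (515,166) in the upper half), and both tubes are where they were. Next, lower over tube A's mouth end and pinch it lightly.

>>> {"method": "play_rows", "body": {
  "motion": [
    [0.011,0.004,0.04,0,60],
    [0,0,0.05,0,60],
    [0,0,0.045,0,60],
    [0,0,0.022,0,60],
    [0,0,0,0,33]
  ],
  "squeeze": 20
}}

```text
time: 18.27
tool_pos: [0.6304, 0.3139, 0.0044]
tcp_rot: [-2.176, -2.264, 0.006]
wrist_force: [-0.2, 0.3, -0.6]
width: 0.505
```

>>> {"method": "play_rows", "body": {
  "motion": [
    [0,0,0,0,33],
    [0,0,0,0,33],
    [0,0,0,0,33],
    [0,0,0,0,33]
  ]
}}

```text
time: 18.77
tool_pos: [0.6324, 0.3153, 0.0071]
tcp_rot: [2.175, 2.266, 0.002]
wrist_force: [0.6, 0.0, -1.1]
width: 0.398
```

>>> {"method": "play_rows", "body": {
  "motion": [
    [-0.001,0,-0.008,0,33],
    [-0.002,0,-0.008,0,33],
    [0,0,0,0,33]
  ]
}}

```text
time: 19.15
tool_pos: [0.6332, 0.3124, 0.0239]
tcp_rot: [2.175, 2.265, 0.004]
wrist_force: [0.3, 0.2, -1.7]
width: 0.4
```

```bash
python3 -c "
from h import *
go(.6314,.3185,.004,1.61);print(read_state()['width']*85,read_state()['wrist_force'],read_state()['torque'])
im=read_camera('scene')[:,:,::-1].copy();cv2.imwrite('pics/raw_l.png',im)
a=cv2.resize(im[100:240,290:460],None,fx=4,fy=4,interpolation=cv2.INTER_CUBIC)
cv2.imwrite('pics/l.png',a)
"
```

```text
t 19.15 p [0.6332 0.3124 0.0239] yaw 1.611 z [ 0.002  0.001 -1.   ] d [ 0.0062 -0.0016  0.0199] turn 0.0002
33.99276448938255 [ 0.34514737  0.15271904 -1.70676959] [ 0.09288581  0.03580975 -0.01639525]
```

View pics/l.png

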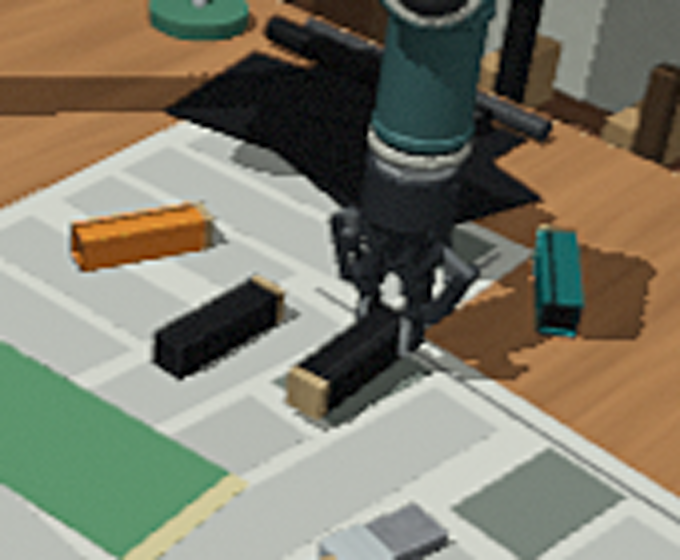

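```bash
cat >> h.py <<'E'
def foot(fn,crop):
    im=cv2.imread(fn);x0,y0,x1,y1=crop;h=cv2.cvtColor(im[y0:y1,x0:x1],cv2.COLOR_BGR2HSV)
    m=cv2.inRange(h,(10,70,90),(28,220,255));n,l,s,c=cv2.connectedComponentsWithStats(m)
    for k in range(1,n):
        if s[k][4]>8: print(fn,'box',(s[k][:4]+[x0,y0,0,0]).tolist(),'area',s[k][4],'c',(c[k]+[x0,y0]).round(1))
E
python3 -c "
from h import *
for f in 'ijl': foot(f'pics/raw_{f}.png',(340,160,400,215))
print(px('scene',[.6176,.1959,0]),px('scene',[.6539,.1973,0]),px('scene',[.6176,.1959,0.034]))
"
```

```text
pics/raw_i.png box [353, 169, 8, 5] area 14 c [356.5 171. ]
pics/raw_i.png box [396, 180, 4, 6] area 15 c [398.1 182.8]
pics/raw_i.png box [362, 195, 10, 13] area 92 c [366.  200.9]
pics/raw_j.png box [353, 169, 8, 5] area 14 c [356.5 171. ]
pics/raw_j.png box [396, 180, 4, 6] area 15 c [398.1 182.8]
pics/raw_j.png box [362, 195, 10, 13] area 91 c [366.  200.9]
pics/raw_l.png box [353, 169, 8, 5] area 14 c [356.5 171. ]
pics/raw_l.png box [396, 181, 4, 5] area 14 c [398.  183.1]
pics/raw_l.png box [362, 191, 10, 14] area 92 c [366.1 197.4]
[358.50801088 202.61226619] [367.2422808  207.85892246] [359.46393418 194.31725497]
```

The foot rose with the mouth (3.5 px, about 14 mm): the pads held too firmly to let the tube swing. I lower it at once and re-pinch only the top corner of the mouth edge, so that it can pivot.

>>> {"method": "play_rows", "body": {
  "motion": [
    [0.002,0,0.009,0,33],
    [0.001,0,0.007,0,33],
    [0,0,0.002,0,33],
    [0,0,0,0,42],
    [0,0,0,0,42]
  ]
}}

```text
time: 19.82
tool_pos: [0.6315, 0.315, 0.0034]
tcp_rot: [-2.175, -2.266, 0.002]
wrist_force: [-0.4, 0.0, 1.5]
width: 0.492
```

>>> {"method": "play_rows", "body": {
  "motion": [
    [0.009,0,-0.01,0,42],
    [0.009,0,-0.011,0,42],
    [0,0,0,0,42]
  ]
}}

```text
time: 20.2
tool_pos: [0.6327, 0.3351, 0.0276]
tcp_rot: [2.174, 2.267, 0.006]
wrist_force: [-0.5, 0.1, -0.2]
width: 0.492
```

```bash
python3 -c "
from h import *
go(.631,.333,.025,1.61);print(read_state()['width']*85)
snap('scene','m.png');foot('pics/raw_m.png',(340,160,400,215))
im=cv2.imread('pics/raw_m.png');cv2.imwrite('pics/m.png',cv2.resize(im[150:210,350:410],None,fx=9,fy=9,interpolation=cv2.INTER_CUBIC))
"
```

```text
t 20.2 p [0.6327 0.3351 0.0276] yaw 1.613 z [ 0.004  0.002 -1.   ] d [-0.002  -0.0018  0.0025] turn 0.0004
41.78946712719286
pics/raw_m.png box [353, 169, 8, 5] area 14 c [356.5 171. ]
pics/raw_m.png box [361, 195, 10, 13] area 91 c [365.2 200.5]
```

View pics/m.png

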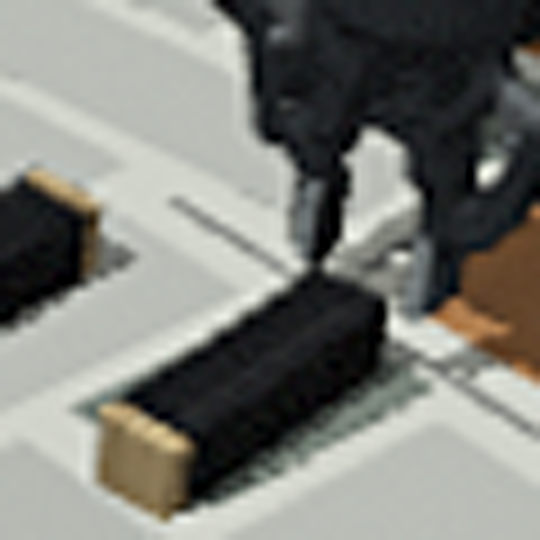

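The tube (foot at (145,455)) is back flat on the bench, and the fingers stand at the mouth's edge. I'll pinch the corner and lift a little.

>>> {"method": "play_rows", "body": {
  "motion": [
    [-0.002,-0.002,0.003,0,42],
    [0,0,0,0,33.5],
    [0,0,0,0,33.5],
    [0,0,0,0,33.5]
  ],
  "squeeze": 20
}}

```text
time: 20.75
tool_pos: [0.6291, 0.3307, 0.0218]
tcp_rot: [-2.176, -2.266, 0.001]
wrist_force: [-0.5, 0.4, -0.2]
width: 0.39
```

>>> {"method": "play_rows", "body": {
  "motion": [
    [-0.001,0,-0.006,0,33.5],
    [-0.001,0,-0.006,0,33.5],
    [-0.002,0,-0.006,0,33.5],
    [0,0,0,0,33.5]
  ]
}}

```text
time: 21.25
tool_pos: [0.6303, 0.3272, 0.0415]
tcp_rot: [2.176, 2.265, 0.003]
wrist_force: [0.2, 0.6, -1.3]
width: 0.39
```

```bash
python3 -c "
from h import *
go(.631,.333,.025,1.61);print(read_state()['width']*85)
snap('scene','n.png');foot('pics/raw_n.png',(340,160,400,215))
"
```

```text
t 21.25 p [0.6303 0.3272 0.0415] yaw 1.611 z [ 0.002  0.001 -1.   ] d [0.0057 0.0009 0.0165] turn 0.0002
33.12773802512893
pics/raw_n.png box [353, 169, 8, 5] area 14 c [356.5 171. ]
pics/raw_n.png box [361, 195, 10, 12] area 79 c [365.5 200.3]
```

>>> {"method": "play_rows", "body": {
  "motion": [
    [-0.006,0,-0.011,0,33.5],
    [-0.007,0,-0.0105,0,33.5],
    [-0.007,0,-0.009,0,33.5],
    [-0.007,0,-0.008,0,33.5],
    [0,0,0,0,33.5]
  ]
}}

```text
time: 21.92
tool_pos: [0.6315, 0.2996, 0.0801]
tcp_rot: [2.176, 2.265, 0.003]
wrist_force: [0.1, 0.0, -0.0]
width: 0.398
```

```bash
python3 -c "
from h import *
go(.631,.333,.025,1.61);print(read_state()['width']*85)
snap('scene','o.png');foot('pics/raw_o.png',(340,150,400,215))
im=cv2.imread('pics/raw_o.png');cv2.imwrite('pics/o.png',cv2.resize(im[120:215,325:420],None,fx=5,fy=5,interpolation=cv2.INTER_CUBIC))
"
```

```text
t 21.925 p [0.6315 0.2996 0.0801] yaw 1.611 z [ 0.002  0.001 -1.   ] d [0.0334 0.0008 0.0551] turn 0.0001
33.81477509807149
pics/raw_o.png box [340, 151, 3, 12] area 23 c [340.7 156.7]
pics/raw_o.png box [353, 169, 8, 5] area 14 c [356.5 171. ]
pics/raw_o.png box [395, 181, 5, 4] area 11 c [397.3 182.5]
pics/raw_o.png box [358, 197, 11, 10] area 42 c [363.  200.6]
```

View pics/o.png

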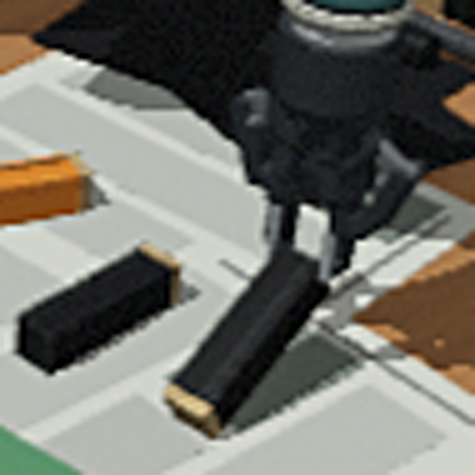

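It works: the tube is tilted about 30° with its foot (195,410) on the bench. I'll continue along the arc.

>>> {"method": "play_rows", "body": {
  "motion": [
    [-0.008,0,-0.008,0,33.5],
    [-0.0085,0,-0.007,0,33.5],
    [-0.0095,0,-0.0065,0,33.5],
    [-0.0095,0,-0.0055,0,33.5],
    [-0.01,0,-0.0045,0,33.5]
  ]
}}

```text
time: 22.6
tool_pos: [0.6326, 0.2538, 0.1108]
tcp_rot: [2.176, 2.266, 0.0]
wrist_force: [0.4, -0.2, -1.0]
width: 0.394
```

>>> {"method": "play_rows", "body": {
  "motion": [
    [-0.0105,0,-0.004,0,33.5],
    [-0.011,0,-0.003,0,33.5],
    [-0.011,0,-0.0018,0,33.5],
    [-0.011,0,-0.0008,0,33.5],
    [-0.011,0,0,0,33.5]
  ]
}}

```text
time: 23.22
tool_pos: [0.6347, 0.1994, 0.1198]
tcp_rot: [-2.176, -2.266, 0.0]
wrist_force: [0.4, 0.1, -0.3]
width: 0.397
```

>>> {"method": "play_rows", "body": {
  "motion": [
    [-0.011,0,0.001,0,33.5],
    [-0.011,0,0.002,0,33.5],
    [0,0,0,0,33.5]
  ]
}}

```text
time: 23.6
tool_pos: [0.6353, 0.1771, 0.1164]
tcp_rot: [-2.177, -2.265, 0.001]
wrist_force: [0.0, 0.6, -0.6]
width: 0.39
```

```bash
python3 -c "
from h import *
go(.631,.333,.025,1.61);s=read_state();print(s['width']*85,s['wrist_force'])
snap('scene','p.png');foot('pics/raw_p.png',(330,150,400,225))
im=cv2.imread('pics/raw_p.png');cv2.imwrite('pics/p.png',cv2.resize(im[100:220,310:430],None,fx=5,fy=5,interpolation=cv2.INTER_CUBIC))
"
```

```text
t 23.6 p [0.6353 0.1771 0.1164] yaw 1.61 z [-0.001 -0.    -1.   ] d [0.1559 0.0019 0.0914] turn 0.0
33.10806478288711 [ 0.03401039  0.64522805 -0.64599665]
pics/raw_p.png box [330, 150, 13, 14] area 134 c [335.4 156.2]
pics/raw_p.png box [396, 180, 4, 7] area 16 c [398.1 183. ]
pics/raw_p.png box [334, 208, 13, 9] area 45 c [339.6 211.8]
pics/raw_p.png box [345, 219, 6, 5] area 18 c [347.6 220.7]
```

View pics/p.png

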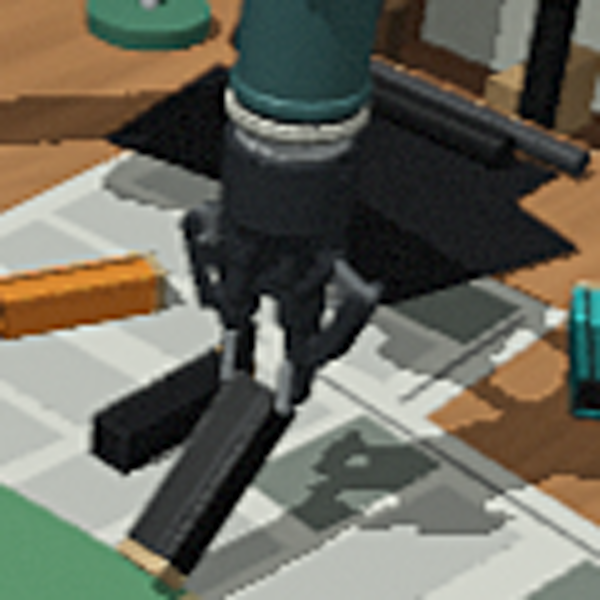

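```bash
python3 -c "
from h import *
for th in range(30,80,5):
    t=np.radians(th);d=np.array([0,np.cos(t),np.sin(t)]);n=np.array([0,np.sin(t),-np.cos(t)])
    P=np.array([.635,.170,.122]); F=P-.126*d+.011*n
    cs=[F+n*a+np.array([b,0,0]) for a in(-.017,.017) for b in(-.017,.017)]
    print(th,F.round(3),'low',min(c[2] for c in cs).round(3),[px('scene',c).round(0).tolist() for c in cs])
im=cv2.imread('pics/raw_p.png')
print('pale corners seen (crop/5): left',310+122/5,100+542/5,'right',310+188/5,100+582/5)
"
```

```text
30 [0.635 0.066 0.049] low 0.035 [[329.0, 205.0], [337.0, 211.0], [332.0, 210.0], [341.0, 216.0]]
35 [0.635 0.073 0.041] low 0.027 [[330.0, 207.0], [338.0, 213.0], [334.0, 211.0], [342.0, 217.0]]
40 [0.635 0.081 0.033] low 0.02 [[331.0, 208.0], [339.0, 214.0], [336.0, 212.0], [344.0, 217.0]]
45 [0.635 0.089 0.025] low 0.013 [[333.0, 209.0], [341.0, 215.0], [338.0, 212.0], [346.0, 218.0]]
50 [0.635 0.097 0.018] low 0.007 [[335.0, 210.0], [343.0, 216.0], [340.0, 212.0], [348.0, 218.0]]
55 [0.635 0.107 0.012] low 0.003 [[336.0, 211.0], [344.0, 217.0], [342.0, 212.0], [350.0, 217.0]]
60 [0.635 0.117 0.007] low -0.001 [[338.0, 211.0], [346.0, 217.0], [345.0, 211.0], [353.0, 217.0]]
65 [0.635 0.127 0.003] low -0.004 [[340.0, 211.0], [348.0, 217.0], [347.0, 211.0], [355.0, 216.0]]
70 [ 0.635  0.137 -0.   ] low -0.006 [[343.0, 211.0], [351.0, 217.0], [349.0, 210.0], [357.0, 215.0]]
75 [ 0.635  0.148 -0.003] low -0.007 [[345.0, 211.0], [353.0, 216.0], [352.0, 208.0], [360.0, 214.0]]
pale corners seen (crop/5): left 334.4 208.4 right 347.6 216.4
```

The tube stuck at about 47° with its foot some 10 mm up, because the pad overlap grew. I'll ease the grip in small steps so that it hangs upright.

>>> {"method": "play_rows", "body": {
  "motion": [
    [0,0,0.004,0,33.8],
    [0,0,0,0,33.8]
  ]
}}

```text
time: 23.9
tool_pos: [0.6355, 0.1787, 0.1128]
tcp_rot: [-2.175, -2.266, -0.0]
wrist_force: [-0.3, -0.7, -1.1]
width: 0.397
```

```bash
python3 -c "
from h import *
s=read_state();print(s['width']*85,s['wrist_force'])
snap('scene','q.png');foot('pics/raw_q.png',(325,200,400,225))"
```

```text
33.72302619941485 [-0.31893424 -0.70636153 -1.12436733]
pics/raw_q.png box [338, 211, 14, 11] area 51 c [344.7 215.3]
```

>>> {"method": "play_rows", "body": {
  "motion": [
    [0,0,0,0,34.1],
    [0,0,0,0,34.1]
  ]
}}

```text
time: 24.2
tool_pos: [0.6357, 0.1783, 0.1131]
tcp_rot: [2.175, 2.266, 0.0]
wrist_force: [0.1, -0.3, 0.1]
width: 0.396
```

```bash
python3 -c "
from h import *
s=read_state();print(s['width']*85,s['wrist_force'])
snap('scene','q.png');foot('pics/raw_q.png',(325,200,400,225))"
```

```text
33.64906365498447 [ 0.12423098 -0.31720131  0.11477561]
pics/raw_q.png box [344, 205, 11, 13] area 91 c [348.9 210.8]
```

```bash
cat >> h.py <<'E'
def fit(bb,x=.6355,top=8):
    "pale foot plug bounding box (x,y,w,h px) -> best (y pivot, tilt deg, height of lowest point)"
    out=[]
    for th in range(30,101,5):
        t=np.radians(th);d=np.array([0,np.cos(t),np.sin(t)]);n=np.array([0,np.sin(t),-np.cos(t)])
        for y in np.arange(.05,.24,.003):
            for z in (0,.005,.01,.02,.03):
                F=np.array([x,y,0]);V=np.array([F+n*a+[b,0,0]+d*c for a in(-.017,.017) for b in(-.017,.017) for c in(0,.01)])
                V[:,2]+=z-V[:,2].min()
                p=np.array([px_(v) for v in V]);q=np.r_[p.min(0),p.max(0)]
                out.append((np.abs(q-[bb[0]-.5,bb[1]-.5,bb[0]+bb[2]-.5,bb[1]+bb[3]-.5]).sum().round(2),th,round(y,3),z))
    for o in sorted(out)[:top]: print(o)
_i=camera_info('scene');_K=np.array(_i['intrinsics']);_T=np.array(_i['pose'])
def px_(p):
    c=_K@(_T[:3,:3].T@(p-_T[:3,3])); return c[:2]/c[2]
E
python3 -c "
from h import *
fit((344,205,11,13));print();fit((338,211,14,11))"
```

```text
(np.float64(3.43), 30, np.float64(0.122), 0)
(np.float64(3.67), 35, np.float64(0.122), 0)
(np.float64(3.72), 30, np.float64(0.119), 0)
(np.float64(4.23), 30, np.float64(0.125), 0)
(np.float64(4.24), 35, np.float64(0.119), 0)
(np.float64(4.47), 35, np.float64(0.125), 0)
(np.float64(4.65), 40, np.float64(0.125), 0)
(np.float64(4.66), 40, np.float64(0.122), 0)

(np.float64(3.07), 85, np.float64(0.107), 0)
(np.float64(3.28), 85, np.float64(0.11), 0)
(np.float64(3.32), 80, np.float64(0.107), 0)
(np.float64(3.42), 80, np.float64(0.104), 0)
(np.float64(3.5), 90, np.float64(0.113), 0)
(np.float64(3.55), 90, np.float64(0.11), 0)
(np.float64(3.83), 90, np.float64(0.107), 0)
(np.float64(3.96), 95, np.float64(0.113), 0)
```

```bash
python3 -c "
from h import *
im=cv2.imread('pics/raw_q.png');a=cv2.resize(im[110:230,310:430],None,fx=4,fy=4,interpolation=cv2.INTER_CUBIC)
snap('top','r.png');im=cv2.imread('pics/raw_r.png');b=cv2.resize(im[130:250,220:320],(400,480),interpolation=cv2.INTER_CUBIC)
cv2.imwrite('pics/q.png',np.hstack([a,b[:,:320]]))"
```

```text
(no output)
```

View pics/q.png

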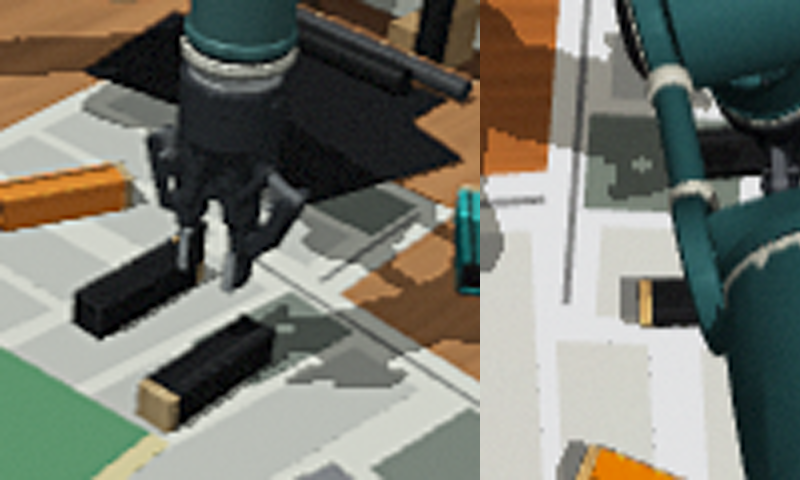

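Tube A slipped out and is lying flat again, with its foot (158,405) near the sheet strip. I have two views left, so I'll measure the tilt numerically from now on.

```bash
cat >> h.py <<'E'
from scipy.optimize import minimize
def verts(x,y,z,th,yaw,L0,L1):
    "tube tilted th (0 lying) with foot pivot edge centre at x,y,z; yaw=dir foot->mouth; section L0..L1 along axis"
    c,s=np.cos(yaw),np.sin(yaw);f=np.array([c,s,0]);l=np.array([-s,c,0]);k=np.array([0,0,1.])
    d=f*np.cos(th)+k*np.sin(th);u=-f*np.sin(th)+k*np.cos(th)
    return np.array([np.array([x,y,z])+d*a+l*b+u*h for a in(L0,L1) for b in(-.017,.017) for h in(0,.034)])
def tilt(fn,x0,y0,crop,yaw=1.61,ths=range(0,100,5),top=3):
    im=cv2.imread(fn);h=cv2.cvtColor(im,cv2.COLOR_BGR2HSV)
    m=np.zeros(im.shape[:2],np.uint8);a,b,c,d=crop
    pale=cv2.inRange(h,(8,60,35),(23,255,255));m[b:d,a:c]=pale[b:d,a:c]
    n,l,st_,_=cv2.connectedComponentsWithStats(m); 
    S=4;m=cv2.resize(m,None,fx=S,fy=S,interpolation=cv2.INTER_CUBIC)>127
    m=m[b*S:d*S,a*S:c*S];res=[]
    for th in ths:
        t=np.radians(th)
        def cost(p):
            P=np.array([px_(v) for v in verts(p[0],p[1],p[2],t,yaw,0,.010)]);P=((P+.5)*S-.5-[a*S,b*S])
            g=np.zeros(m.shape,np.uint8);cv2.fillConvexPoly(g,cv2.convexHull(P.round().astype(np.int32)),1)
            g=g>0;return 1-(g&m).sum()/max(1,(g|m).sum())
        for z in(0,.008,.016):
            best=min((cost((x0+dx,y0+dy,z)),x0+dx,y0+dy) for dx in(-.006,0,.006) for dy in np.arange(-.06,.061,.005))
            res.append((round(best[0],3),th,z,round(best[1],3),round(best[2],3)))
    print(fn,m.sum()/16,sorted(res)[:top])
E
python3 -c "
from h import *
tilt('pics/raw_j.png',.636,.197,(355,190,376,212))
tilt('pics/raw_l.png',.636,.197,(355,186,376,212))
tilt('pics/raw_o.png',.636,.19,(354,190,373,212))
tilt('pics/raw_p.png',.636,.11,(328,203,351,219))
tilt('pics/raw_q.png',.636,.11,(335,200,360,220))
"
```

```text
pics/raw_j.png 102.8125 [(np.float64(0.12), 10, 0, 0.642, np.float64(0.202)), (np.float64(0.147), 5, 0, 0.642, np.float64(0.202)), (np.float64(0.151), 0, 0, 0.642, np.float64(0.197))]
pics/raw_l.png 107.875 [(np.float64(0.104), 0, 0.016, 0.642, np.float64(0.197)), (np.float64(0.12), 5, 0.008, 0.636, np.float64(0.207)), (np.float64(0.122), 0, 0, 0.63, np.float64(0.212))]
pics/raw_o.png 64.0 [(np.float64(0.174), 35, 0, 0.636, np.float64(0.2)), (np.float64(0.202), 30, 0, 0.636, np.float64(0.2)), (np.float64(0.205), 30, 0.008, 0.642, np.float64(0.19))]
pics/raw_p.png 51.125 [(np.float64(0.2), 40, 0.016, 0.636, np.float64(0.095)), (np.float64(0.222), 45, 0.008, 0.63, np.float64(0.105)), (np.float64(0.265), 35, 0.008, 0.63, np.float64(0.1))]
pics/raw_q.png 104.875 [(np.float64(0.158), 10, 0, 0.642, np.float64(0.125)), (np.float64(0.168), 0, 0, 0.642, np.float64(0.12)), (np.float64(0.195), 5, 0, 0.642, np.float64(0.125))]
```

>>> {"method": "play_rows", "body": {
  "motion": [
    [0.04,0,0,0,42],
    [0.039,0,0,0,42],
    [0,0,0.03,0,42],
    [0,0,0.03,0,42],
    [0,0,0.01,0,42]
  ]
}}

```text
time: 24.92
tool_pos: [0.6305, 0.2566, 0.0404]
tcp_rot: [-2.174, -2.265, 0.006]
wrist_force: [0.4, -0.7, 0.1]
width: 0.497
```

```bash
python3 -c "
from h import *
go(.6305,.257,.028,1.61)
snap('scene','s.png')
im=cv2.imread('pics/raw_s.png')
tilt('pics/raw_s.png',.636,.11,(335,200,360,220))
g=cv2.cvtColor(im,cv2.COLOR_BGR2GRAY)
for n,v in (('lying yaw1.61',verts(.6365,.122,0,0,1.61,0,.13)),): print([px_(q).round(1).tolist() for q in v])
m=(g<40).astype(np.uint8);m[:190]=0;m[:, :340]=0
n,l,s,c=cv2.connectedComponentsWithStats(m);print([ (s[k].tolist()) for k in range(1,n) if s[k][4]>50])
print(g[170:215:3,350:395:3])"
```

```text
t 24.925 p [0.6305 0.2566 0.0404] yaw 1.612 z [-0.004 -0.002 -1.   ] d [0.0004 0.     0.0124] turn 0.0003
pics/raw_s.png 104.875 [(np.float64(0.158), 10, 0, 0.642, np.float64(0.125)), (np.float64(0.168), 0, 0, 0.642, np.float64(0.12)), (np.float64(0.195), 5, 0, 0.642, np.float64(0.125))]
[[351.1, 218.0], [351.9, 209.6], [342.9, 212.8], [343.6, 204.4], [377.2, 199.9], [378.4, 191.7], [369.1, 195.3], [370.2, 187.1]]
[[348, 190, 31, 26, 366], [489, 215, 30, 36, 295], [463, 272, 31, 42, 436]]
[[160  73 177 188 178  13  36  26 153 112  36  22  16 177  50]
 [ 29  25  16  84 197 226  29  17 218 217  15  28  26 200  32]
 [ 27  33  15  49 185 193 111  14 181 190 117  30  17  71  34]
 [ 15  18   6  59 108 197 108  11 221 212 134  32  47  33  10]
 [ 18   4  40 193 190 191  97   2 190 218 121  31  35   9 233]
 [  0 106 194 188 188 188 163 214 221  92 114  20  65  94 132]
 [195 189 187 186 186 206 223 130 127  70 120  36  66  72 129]
 [189 187 185 204 218 168  13  26  15  66 103 130 128  63  73]
 [186 205 213 173  45  26  31  41  30   0 133 129 128 132 135]
 [211 215 169  19  26  28  43  32  20   3 125 128 105  60 133]
 [201  47  27  26  34  28  20  17   9  28 110 120 217 212 200]
 [ 20  31  28  38  25  13  10   8  57 125 198 214 195 187 187]
 [ 76  30  32  18  16  10  22 123 198 214 207 187 187 189 188]
 [157 186  14  10  11  96 190 210 207 187 187 188 187 186 189]
 [123  97  12   0 120 214 214 188 187 187 187 188 187 189 188]]
```

```bash
cat >> h.py <<'E'
def lying(fn,crop,g0,z=0.,th=0.):
    im=cv2.imread(fn);h=cv2.cvtColor(im,cv2.COLOR_BGR2HSV);a,b,c,d=crop;S=4
    m=cv2.inRange(h,(0,0,0),(180,255,52))|cv2.inRange(h,(8,60,35),(23,255,255))
    m=m[b:d,a:c];n,l,st_,_=cv2.connectedComponentsWithStats(m);m=((l==1+st_[1:,4].argmax())*255).astype(np.uint8)
    m=cv2.resize(m,None,fx=S,fy=S,interpolation=cv2.INTER_CUBIC)>127
    def cost(p):
        P=np.array([px_(v) for v in verts(p[0],p[1],z,th,p[2],0,.13)]);P=((P+.5)*S-.5-[a*S,b*S])
        g=np.zeros(m.shape,np.uint8);cv2.fillConvexPoly(g,cv2.convexHull((P*16).round().astype(np.int32)),1,shift=4)
        g=g>0;return 1-(g&m).sum()/(g|m).sum()
    r=minimize(cost,g0,method='Nelder-Mead',options=dict(initial_simplex=np.array(g0)+np.array([[0,0,0],[.01,0,0],[0,.01,0],[0,0,.1]]),xatol=1e-4,fatol=1e-4))
    p=r.x;print(fn,'foot',p[:2].round(4),'yaw',p[2].round(3),'mouth',(p[:2]+.13*np.array([np.cos(p[2]),np.sin(p[2])])).round(4),'cost',round(r.fun,3))
E
python3 -c "
from h import *
lying('pics/raw_b.png',(355,175,402,214),[.636,.197,1.61])
lying('pics/raw_s.png',(338,188,382,222),[.636,.122,1.61])
lying('pics/raw_i.png',(322,165,365,198),[.515,.294,-1.56])
"
```

```text
pics/raw_b.png foot [0.6436 0.1956] yaw 1.64 mouth [0.6346 0.3253] cost 0.107
pics/raw_s.png foot [0.6411 0.122 ] yaw 1.633 mouth [0.6331 0.2517] cost 0.101
pics/raw_i.png foot [0.5178 0.295 ] yaw -1.531 mouth [0.5229 0.1651] cost 0.113
```

>>> {"method": "play_rows", "body": {
  "motion": [
    [0.001,0,0.0124,0,42],
    [0,0,0,0,33.6],
    [0,0,0,0,33.6],
    [0,0,0,0,33.6],
    [-0.003,0,-0.01,0,33.6]
  ]
}}

```text
time: 25.6
tool_pos: [0.632, 0.255, 0.0404]
tcp_rot: [-2.175, -2.266, 0.001]
wrist_force: [0.4, 0.2, -0.1]
width: 0.393
```

>>> {"method": "play_rows", "body": {
  "motion": [
    [-0.0044,0,-0.0115,0,33.7],
    [-0.0055,0,-0.01,0,33.7],
    [-0.0055,0,-0.0099,0,33.7],
    [-0.007,0,-0.009,0,33.7],
    [-0.0072,0,-0.0088,0,33.7]
  ]
}}

```text
time: 26.22
tool_pos: [0.6338, 0.225, 0.0905]
tcp_rot: [2.176, 2.266, 0.001]
wrist_force: [-0.5, 0.1, -1.1]
width: 0.395
```

```bash
python3 -c "
from h import *
go(.6305,.2576,.028,1.61);print(read_state()['width']*85)
snap('scene','t.png')
tilt('pics/raw_t.png',.64,.12,(330,196,360,220))
"
```

```text
t 26.225 p [0.6338 0.225  0.0905] yaw 1.611 z [ 0.  0. -1.] d [ 0.0327 -0.002   0.0625] turn 0.0002
33.55779393744802
pics/raw_t.png 63.8125 [(np.float64(0.147), 35, 0, 0.64, np.float64(0.125)), (np.float64(0.209), 30, 0.008, 0.646, np.float64(0.115)), (np.float64(0.254), 35, 0.016, 0.646, np.float64(0.11))]
```

>>> {"method": "play_rows", "body": {
  "motion": [
    [-0.0085,0,-0.0075,0,33.8],
    [-0.0086,0,-0.007,0,33.8],
    [-0.0095,0,-0.006,0,33.8],
    [-0.0099,0,-0.005,0,33.8]
  ]
}}

```text
time: 26.78
tool_pos: [0.6354, 0.1885, 0.1159]
tcp_rot: [2.176, 2.266, 0.001]
wrist_force: [0.7, 0.7, 2.3]
width: 0.397
```

```bash
python3 -c "
from h import *
go(.6305,.2576,.028,1.61);print(read_state()['width']*85)
snap('scene','u.png')
tilt('pics/raw_u.png',.64,.12,(328,196,362,220))
"
```

```text
t 26.775 p [0.6354 0.1885 0.1159] yaw 1.611 z [ 0.001  0.    -1.   ] d [ 0.0693 -0.0022  0.0879] turn 0.0002
33.706354054229784
pics/raw_u.png 48.0 [(np.float64(0.287), 45, 0.008, 0.646, np.float64(0.11)), (np.float64(0.291), 40, 0, 0.64, np.float64(0.115)), (np.float64(0.3), 50, 0, 0.64, np.float64(0.12))]
```

>>> {"method": "play_rows", "body": {
  "motion": [
    [-0.007,0,-0.002,0,33.85],
    [-0.007,0,-0.002,0,33.85],
    [-0.007,0,-0.002,0,33.85],
    [0,0,0,0,33.85]
  ]
}}

```text
time: 27.32
tool_pos: [0.6362, 0.1675, 0.1215]
tcp_rot: [2.176, 2.265, 0.0]
wrist_force: [-0.5, 0.0, 2.5]
width: 0.396
```

```bash
python3 -c "
from h import *
go(.6305,.2576,.028,1.61);print(read_state()['width']*85)
snap('scene','v.png')
tilt('pics/raw_v.png',.64,.12,(328,196,362,220),top=5)
"
```

```text
t 27.325 p [0.6362 0.1675 0.1215] yaw 1.611 z [ 0.  0. -1.] d [ 0.0902 -0.0021  0.0935] turn 0.0001
33.64907870776158
pics/raw_v.png 48.0 [(np.float64(0.323), 45, 0, 0.646, np.float64(0.11)), (np.float64(0.33), 40, 0, 0.646, np.float64(0.11)), (np.float64(0.335), 45, 0.008, 0.646, np.float64(0.105)), (np.float64(0.342), 50, 0, 0.64, np.float64(0.115)), (np.float64(0.395), 55, 0, 0.64, np.float64(0.12))]
```

>>> {"method": "play_rows", "body": {
  "motion": [
    [-0.0075,0,-0.001,0,33.85],
    [-0.0075,0,-0.001,0,33.85],
    [-0.0075,0,-0.001,0,33.85],
    [-0.0075,0,0,0,33.85],
    [-0.0075,0,0,0,33.85]
  ]
}}

```text
time: 28.0
tool_pos: [0.6378, 0.1299, 0.1245]
tcp_rot: [2.176, 2.266, 0.0]
wrist_force: [-0.9, -0.6, 4.4]
width: 0.396
```

```bash
python3 -c "
from h import *
go(.6305,.2576,.028,1.61);print(read_state()['width']*85)
snap('scene','x.png')
tilt('pics/raw_x.png',.64,.12,(328,190,366,221),top=4)
foot('pics/raw_x.png',(325,190,366,225))
print([px_(q).round(1).tolist() for q in verts(.642,.122,0,np.pi/2,1.61,0,.13)])
"
```

```text
t 28.0 p [0.6378 0.1299 0.1245] yaw 1.611 z [ 0.001 -0.    -1.   ] d [ 0.1279 -0.0022  0.0965] turn 0.0002
33.64960455534272
pics/raw_x.png 45.8125 [(np.float64(0.445), 45, 0, 0.646, np.float64(0.1)), (np.float64(0.47), 55, 0, 0.646, np.float64(0.105)), (np.float64(0.478), 50, 0, 0.646, np.float64(0.105)), (np.float64(0.48), 40, 0, 0.646, np.float64(0.095))]
pics/raw_x.png box [338, 214, 14, 10] area 48 c [344.4 218.2]
[[352.4, 218.9], [345.0, 224.1], [344.1, 213.6], [336.7, 218.6], [356.0, 184.8], [348.1, 189.7], [347.1, 179.8], [339.2, 184.5]]
```

>>> {"method": "play_rows", "body": {
  "motion": [
    [-0.006,0,0.0005,0,33.85],
    [-0.006,0,0.001,0,33.85],
    [-0.006,0,0.0015,0,33.85],
    [-0.004,0,0.0015,0,33.85],
    [0,0,0,0,33.85]
  ]
}}

```text
time: 28.68
tool_pos: [0.6389, 0.1075, 0.1202]
tcp_rot: [2.175, 2.265, -0.0]
wrist_force: [0.2, -0.8, 7.4]
width: 0.399
```

```bash
python3 -c "
from h import *
go(.6305,.2576,.028,1.61);print(read_state()['width']*85,read_state()['wrist_force'])
snap('scene','y.png')
tilt('pics/raw_y.png',.64,.12,(325,190,366,230),ths=range(40,111,5),top=4)
foot('pics/raw_y.png',(325,190,366,225))
im=cv2.imread('pics/raw_y.png');a=cv2.resize(im[120:230,310:420],None,fx=5,fy=5,interpolation=cv2.INTER_CUBIC);cv2.imwrite('pics/y.png',a)
"
```

```text
t 28.675 p [0.6389 0.1075 0.1202] yaw 1.611 z [ 0.001 -0.001 -1.   ] d [ 0.1504 -0.0024  0.0921] turn 0.0002
33.92954997999684 [ 0.18571925 -0.82523559  7.44151751]
pics/raw_y.png 41.9375 [(np.float64(0.565), 45, 0, 0.646, np.float64(0.095)), (np.float64(0.575), 40, 0, 0.646, np.float64(0.09)), (np.float64(0.593), 65, 0, 0.646, np.float64(0.11)), (np.float64(0.594), 60, 0, 0.646, np.float64(0.105))]
pics/raw_y.png box [337, 216, 15, 8] area 40 c [344.4 219.7]
```

View pics/y.png

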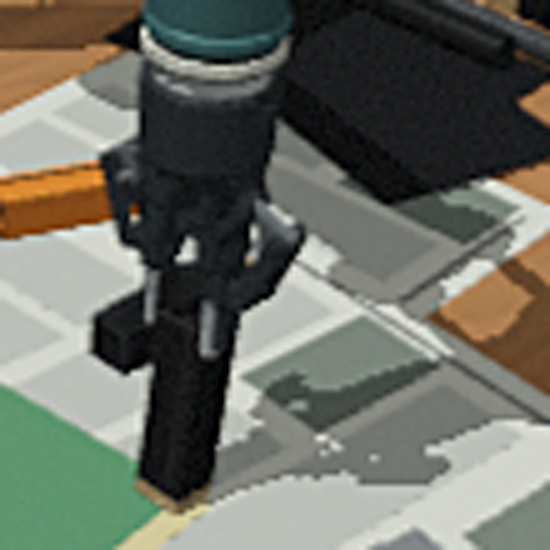

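Tube A stands upright at the sheet's edge, its foot at (178,495). I'll open slightly so it settles, then take it lower and slide it across.

>>> {"method": "play_rows", "body": {
  "motion": [
    [0,0,0,0,36],
    [0,0,0,0,38],
    [-0.001,0,0.012,0,38],
    [-0.001,0,0.012,0,38],
    [0,0,0,0,38]
  ]
}}

```text
time: 29.35
tool_pos: [0.6367, 0.1063, 0.0931]
tcp_rot: [-2.174, -2.264, 0.005]
wrist_force: [-0.6, -0.4, -0.8]
width: 0.445
```

>>> {"method": "play_rows", "body": {
  "motion": [
    [0,0,0,0,33],
    [0,0,0,0,33],
    [0,0,0,0,33],
    [-0.006,-0.003,0,0,33],
    [-0.008,-0.004,0,0,33]
  ]
}}

```text
time: 29.98
tool_pos: [0.6319, 0.092, 0.0958]
tcp_rot: [2.175, 2.266, -0.0]
wrist_force: [-0.5, -0.0, -1.3]
width: 0.394
```

>>> {"method": "play_rows", "body": {
  "motion": [
    [-0.01,-0.005,0,0,33],
    [-0.01,-0.005,0,0,33],
    [-0.01,-0.005,0,0,33],
    [-0.008,-0.004,0,0,33],
    [-0.007,-0.003,0,0,33]
  ]
}}

```text
time: 30.6
tool_pos: [0.6117, 0.0459, 0.0958]
tcp_rot: [2.176, 2.266, 0.0]
wrist_force: [1.3, 0.7, -0.4]
width: 0.396
```

```bash
python3 -c "
from h import *
go(.61,.045,.095,1.61);print(read_state()['width']*85,read_state()['wrist_force'])
snap('scene','z.png')
foot('pics/raw_z.png',(300,180,366,250))
for y in (.04,.05,.06): print(y,[px_(q).round(1).tolist() for q in verts(.616,y+.017,0,np.pi/2,1.61,0,.13)])
"
```

```text
t 30.6 p [0.6117 0.0459 0.0958] yaw 1.611 z [ 0.  0. -1.] d [-0.0008 -0.0018  0.0008] turn 0.0002
33.62809533740375 [ 1.3061278   0.73866438 -0.41310236]
pics/raw_z.png box [345, 219, 6, 5] area 12 c [347.8 220.2]
pics/raw_z.png box [317, 221, 15, 6] area 31 c [323.7 223.5]
pics/raw_z.png box [350, 242, 16, 8] area 80 c [359.1 246.4]
0.04 [[331.3, 224.0], [323.4, 229.3], [323.3, 218.6], [315.4, 223.7], [333.5, 189.7], [325.0, 194.7], [324.8, 184.4], [316.4, 189.3]]
0.05 [[333.7, 222.6], [325.9, 227.8], [325.6, 217.2], [317.8, 222.3], [336.0, 188.3], [327.7, 193.3], [327.3, 183.1], [319.0, 187.9]]
0.06 [[336.0, 221.1], [328.3, 226.3], [328.0, 215.8], [320.2, 220.8], [338.5, 186.9], [330.2, 191.9], [329.8, 181.7], [321.5, 186.5]]
```

>>> {"method": "play_rows", "body": {
  "motion": [
    [0,0,0.0015,0,33],
    [0,0,0.001,0,33],
    [0,0,0,0,33],
    [0,0,0,0,38],
    [0,0,0,0,40]
  ]
}}

```text
time: 31.28
tool_pos: [0.6119, 0.0467, 0.0929]
tcp_rot: [-2.175, -2.266, -0.0]
wrist_force: [-0.3, -0.1, 0.4]
width: 0.469
```

>>> {"method": "play_rows", "body": {
  "motion": [
    [0,0,-0.03,0,40],
    [0,0,-0.04,0,40],
    [0,0,-0.05,0,60],
    [0.05,-0.01,0,0,60],
    [0.05,-0.02,0,0,60]
  ]
}}

```text
time: 31.9
tool_pos: [0.5788, 0.146, 0.2144]
tcp_rot: [2.177, 2.263, 0.004]
wrist_force: [0.4, 0.4, -0.5]
width: 0.706
```

```bash
python3 -c "
from h import *
go(.516,.158,.12,1.585)
snap('scene','A1.png')
foot('pics/raw_A1.png',(300,180,366,250))
im=cv2.imread('pics/raw_A1.png');h=cv2.cvtColor(im,cv2.COLOR_BGR2HSV)
m=cv2.inRange(h,(0,0,0),(180,255,60))[180:228,308:340];ys,xs=np.where(m);print('black',xs.min()+308,xs.max()+308,ys.min()+180,ys.max()+180)
lying('pics/raw_A1.png',(322,165,365,198),[.515,.294,-1.56])
"
```

```text
t 31.9 p [0.5788 0.146  0.2144] yaw 1.609 z [ 0.003  0.001 -1.   ] d [ 0.0143 -0.0626  0.0942] turn 0.0039
pics/raw_A1.png box [317, 222, 15, 5] area 22 c [323.7 223.9]
pics/raw_A1.png box [350, 242, 16, 8] area 79 c [359.1 246.4]
black 317 339 180 225
pics/raw_A1.png foot [0.5262 0.2698] yaw -1.614 mouth [0.5206 0.14  ] cost 0.213
```

```bash
python3 -c "
from h import *
for f in ['i','z','A1']: foot(f'pics/raw_{f}.png',(340,160,375,180))
im=cv2.imread('pics/raw_A1.png')
snap('top','A2.png');foot('pics/raw_A2.png',(240,180,330,220))
"
```

```text
pics/raw_i.png box [353, 169, 8, 5] area 14 c [356.5 171. ]
pics/raw_A1.png box [353, 169, 8, 5] area 14 c [356.5 171. ]
pics/raw_A2.png box [260, 200, 3, 12] area 36 c [261.  205.5]
```

>>> {"method": "play_rows", "body": {
  "motion": [
    [0.007,-0.031,0.03,0.004,50],
    [0.007,-0.032,0.03,0,42],
    [0,0,0.034,0,42],
    [0,0,0.04,0,42],
    [0,0,0.03,0,42]
  ]
}}

```text
time: 32.62
tool_pos: [0.5138, 0.1568, 0.0473]
tcp_rot: [-2.204, -2.238, 0.002]
wrist_force: [0.1, 1.0, -0.9]
width: 0.492
```

```bash
python3 -c "
from h import *
go(.516,.1576,.028,1.585)
snap('scene','A3.png');foot('pics/raw_A3.png',(340,160,375,180))
"
```

```text
t 32.625 p [0.5138 0.1568 0.0473] yaw 1.586 z [-0.001 -0.001 -1.   ] d [0.0008 0.0023 0.0193] turn 0.0002
```

>>> {"method": "play_rows", "body": {
  "motion": [
    [0.001,0.002,0.0193,0,42],
    [0,0,0,0,33.6],
    [0,0,0,0,33.6],
    [0,0,0,0,33.6],
    [0.003,0,-0.01,0,33.6]
  ]
}}

```text
time: 33.3
tool_pos: [0.5163, 0.1614, 0.0403]
tcp_rot: [-2.204, -2.238, 0.0]
wrist_force: [-0.0, 0.4, -0.4]
width: 0.398
```

>>> {"method": "play_rows", "body": {
  "motion": [
    [0.0044,0,-0.0115,0,33.7],
    [0.0055,0,-0.01,0,33.7],
    [0.0055,0,-0.0099,0,33.7],
    [0.007,0,-0.009,0,33.7],
    [0.0072,0,-0.0088,0,33.7]
  ]
}}

```text
time: 33.92
tool_pos: [0.516, 0.1916, 0.0897]
tcp_rot: [2.204, 2.239, 0.0]
wrist_force: [0.3, 0.3, -0.8]
width: 0.393
```

```bash
python3 -c "
from h import *
go(.516,.1576,.028,1.585);print(read_state()['width']*85)
snap('scene','A4.png');foot('pics/raw_A4.png',(325,150,380,185))
snap('top','A5.png');foot('pics/raw_A5.png',(240,180,330,220))
for th in (0,.3,.6): print(th,[px_(q).round(0).tolist() for q in verts(.520,.2945,0,th,-1.565,0,.01)])
i=camera_info('scene')
lying('pics/raw_A4.png',(310,140,362,195),[.520,.2945,-1.56],th=.55)
lying('pics/raw_A4.png',(310,140,362,195),[.520,.2945,-1.56],th=0,z=.03)
"
```

```text
t 33.925 p [0.516  0.1916 0.0897] yaw 1.586 z [ 0.  0. -1.] d [-0.034  -0.0005  0.0617] turn 0.0002
33.37445620913063
pics/raw_A4.png box [335, 150, 5, 13] area 40 c [337.3 156.2]
pics/raw_A4.png box [325, 152, 5, 13] area 54 c [326.9 157.3]
pics/raw_A5.png box [254, 205, 2, 6] area 9 c [254.4 207.7]
0 [[353.0, 176.0], [354.0, 168.0], [361.0, 180.0], [361.0, 172.0], [351.0, 177.0], [352.0, 169.0], [359.0, 181.0], [359.0, 173.0]]
0.3 [[353.0, 176.0], [356.0, 167.0], [361.0, 180.0], [363.0, 171.0], [352.0, 176.0], [354.0, 167.0], [359.0, 180.0], [362.0, 172.0]]
0.6 [[353.0, 176.0], [358.0, 167.0], [361.0, 180.0], [365.0, 171.0], [352.0, 175.0], [356.0, 167.0], [359.0, 180.0], [364.0, 171.0]]
pics/raw_A4.png foot [0.5004 0.2752] yaw -3.272 mouth [0.3715 0.2922] cost 0.619
pics/raw_A4.png foot [0.5721 0.31  ] yaw -2.286 mouth [0.4868 0.2119] cost 0.764
```

```bash
python3 -c "
from h import *
for n in ('i','A4'):
    im=cv2.imread(f'pics/raw_{n}.png').astype(int);p=im[164:186,338:372]
    print(n)
    for r in p:
        print(''.join('#' if q.sum()<150 else ('o' if q[2]-q[0]>40 else ('.' if q.sum()>450 else '+')) for q in r))
for n in ('A2','A5'):
    im=cv2.imread(f'pics/raw_{n}.png').astype(int);p=im[192:222,244:300]
    print(n)
    for r in p:
        print(''.join('#' if q.sum()<110 else ('o' if q[2]-q[0]>40 else ('T' if q[0]-q[2]>20 else ('.' if q.sum()>450 else '+'))) for q in r))
"
```

```text
i
..................................
..................................
..................................
..................................
..................................
..............+ooo................
.............+#+oooo..............
...........++####ooooo............
.........++#######++ooo...........
.......++###########+oo..........+
.....++################...........
....+#################o...........
..++#################+++..........
++####################++++........
#####################++++++.......
#####################+++++........
#####################+++..........
#####################+............
###################+..............
#################++...............
###############++.................
##############++..................
A4
#+++####..........................
#+++####++........................
#+++######++++....................
#+++##########++++................
#+++##############+++.............
#+++#################++...........
#++++##################+..........
##+#####################++......+.
#########################+....++++
##########
[... 3170 characters left out ...]
++++++++#####+..
........+++++#+.+TTTTTTT+.######+++++++##+###++#####+...
.........+++++..+TTTTTTT+..+............++##########....
.........++++++.#TTTTTTTT+...............+#########.....
..........++++++#TTTTTTTT++...............+#++####......
..........+++++++#TTTTTTT++................+++++##++....
........+.+++++++#TTTTTTTT.................#++++#+##....
.......++++++++++#TTTTTTTT+...............+#++++####+...
.......++++++++++##TTTTTTT+...............+++++++++#....
........++++++++++#TTTTTTT+...............+#+++++++#....
.................+#TTTTTTTT...............##++++###+....
..................#TTTTTTTT...............##+++++##+....
..................#TTTTTTTT+.............+++++++++++....
```

Tube B's outline matches a tilt of about 30° with its foot on the bench (lower corner (359,179), 361,180 predicted). I'll continue with the rows that worked for tube A.

>>> {"method": "play_rows", "body": {
  "motion": [
    [0.0085,0,-0.0075,0,33.8],
    [0.0086,0,-0.007,0,33.8],
    [0.0095,0,-0.006,0,33.8],
    [0.0099,0,-0.005,0,33.8]
  ]
}}

```text
time: 34.52
tool_pos: [0.5157, 0.2282, 0.1153]
tcp_rot: [2.204, 2.238, 0.001]
wrist_force: [0.6, -0.4, 2.3]
width: 0.397
```

>>> {"method": "play_rows", "body": {
  "motion": [
    [0.007,0,-0.002,0,33.85],
    [0.007,0,-0.002,0,33.85],
    [0.007,0,-0.002,0,33.85],
    [0,0,0,0,33.85]
  ]
}}

```text
time: 35.02
tool_pos: [0.5154, 0.2491, 0.121]
tcp_rot: [2.203, 2.239, 0.001]
wrist_force: [-0.1, -1.0, 4.4]
width: 0.396
```

```bash
cat >> h.py <<'E'
def asc(n,x0,y0,x1,y1):
    im=cv2.imread(f'pics/raw_{n}.png').astype(int);p=im[y0:y1,x0:x1]
    for k,r in enumerate(p):
        print(y0+k,''.join('#' if q.sum()<150 else ('o' if q[2]-q[0]>40 else ('.' if q.sum()>450 else '+')) for q in r))
E
python3 -c "
from h import *
go(.516,.1576,.028,1.585);print(read_state()['width']*85,read_state()['wrist_force'])
snap('scene','A6.png');asc('A6',338,135,380,190)
for th in (45,60,75): print(th,[px_(q).round(0).tolist() for q in verts(.520,.2945,0,np.radians(th),-1.565,0,.13)])
"
```

```text
t 35.025 p [0.5154 0.2491 0.121 ] yaw 1.587 z [ 0.001  0.    -1.   ] d [-0.0915 -0.0009  0.093 ] turn 0.0003
33.668521108737 [-0.14118819 -1.02031164  4.40101072]
135 +###########++#########++#################
136 +##########+++#########+##################
137 ..++#######+++############################
138 ....+######+++############################
139 ....+#####+..+############################
140 .....######+..+###+#######################
141 .....++####....+##++######################
142 ....+++####....+##########################
143 ....+++####....+##########################
144 ....+++####....+##########+++#############
145 ....+++####.....##########++++############
146 ....+++####....+#######+..+++++###########
147 ....+++###+...+++####+......++++##########
148 .....++###+....++####.........++++########
149 .....++####++.+++####...........+++#######
150 ..+..++######++++####..............+######
151 ooo...++######+++####...............+#####
152 oooo...+######+++####................++###
153 oooo..+#######+++###+................+++##
154 ooooo+########+++##..................+++
[... 1343 characters left out ...]
......................
184 ..........................................
185 ........................................++
186 ......................................++++
187 ....................................++++++
188 ..................................++++++++
189 ................................++++++++++
45 [[353.0, 176.0], [359.0, 168.0], [361.0, 180.0], [366.0, 172.0], [337.0, 163.0], [342.0, 155.0], [344.0, 168.0], [350.0, 159.0]]
60 [[353.0, 176.0], [359.0, 169.0], [361.0, 180.0], [367.0, 173.0], [343.0, 155.0], [349.0, 148.0], [350.0, 159.0], [357.0, 152.0]]
75 [[353.0, 176.0], [360.0, 170.0], [361.0, 180.0], [367.0, 174.0], [350.0, 148.0], [356.0, 143.0], [357.0, 153.0], [364.0, 147.0]]
```

The outline matches about 60° with the foot down. I'll finish the arc.

>>> {"method": "play_rows", "body": {
  "motion": [
    [0.0075,0,-0.001,0,33.85],
    [0.0075,0,-0.001,0,33.85],
    [0.0075,0,-0.001,0,33.85],
    [0.0075,0,0,0,33.85],
    [0.0075,0,0,0,33.85]
  ]
}}

```text
time: 35.7
tool_pos: [0.515, 0.2868, 0.1241]
tcp_rot: [2.204, 2.238, 0.002]
wrist_force: [0.6, -0.7, 5.2]
width: 0.398
```

>>> {"method": "play_rows", "body": {
  "motion": [
    [0.006,0,0.0005,0,33.85],
    [0.006,0,0.001,0,33.85],
    [0.006,0,0.0015,0,33.85],
    [0.004,0,0.0015,0,33.85],
    [0,0,0,0,33.85]
  ]
}}

```text
time: 36.33
tool_pos: [0.5157, 0.3099, 0.1207]
tcp_rot: [2.203, 2.238, 0.007]
wrist_force: [1.4, 0.3, 8.9]
width: 0.396
```

```bash
python3 -c "
from h import *
go(.516,.1576,.028,1.585);print(read_state()['width']*85,read_state()['wrist_force'])
snap('scene','A7.png');asc('A7',345,140,380,184)
for th in (75,85,90): print(th,[px_(q).round(0).tolist() for q in verts(.520,.2945,0,np.radians(th),-1.565,0,.13)])
"
```

```text
t 36.325 p [0.5157 0.3099 0.1207] yaw 1.587 z [ 0.004  0.003 -1.   ] d [-0.1525 -0.0024  0.0923] turn 0.0002
33.668107579458436 [1.44173917 0.27180531 8.93757304]
140 ..........+++########++############
141 .........++++###++##+++############
142 ..........++########+++############
143 ...........++#######+++############
144 ...........+########+++############
145 ..........+#########+++############
146 ..........##########+++############
147 ..........#########++++############
148 .........+##########++##+.+########
149 .........+##########++++...+#######
150 .........+#############+....+######
151 .........+#############+.....+#####
152 .........+#############........+###
153 .........+#############.........+##
154 .........+#############...........#
155 .........+#############...........+
156 .........+#############..........++
157 .........+#############............
158 +........+#############...........+
159 +........+#############.........+++
160 ++.......+#############........++++
161 .........+#############.......+++++
162 .........+#############......+++++.
163 .........+###
[... 518 characters left out ...]
o++#####+o+++++++..++...
177 ...........+ooo+++++++++........+..
178 .............+oo+o+++..............
179 ...............+++.................
180 ...................................
181 ...................................
182 ...................................
183 ...................................
75 [[353.0, 176.0], [360.0, 170.0], [361.0, 180.0], [367.0, 174.0], [350.0, 148.0], [356.0, 143.0], [357.0, 153.0], [364.0, 147.0]]
85 [[353.0, 176.0], [360.0, 172.0], [361.0, 180.0], [367.0, 176.0], [354.0, 145.0], [361.0, 141.0], [362.0, 149.0], [369.0, 145.0]]
90 [[353.0, 176.0], [360.0, 172.0], [361.0, 180.0], [367.0, 176.0], [357.0, 144.0], [363.0, 141.0], [364.0, 148.0], [371.0, 144.0]]
```

Upright, its sides vertical in the outline. I'll settle it, grip lower, and slide it to the sheet.

>>> {"method": "play_rows", "body": {
  "motion": [
    [0,0,0,0,36],
    [0,0,0,0,38],
    [0,0,0.012,0,38],
    [0,0,0.012,0,38],
    [0,0,0,0,38]
  ]
}}

```text
time: 37.0
tool_pos: [0.5125, 0.3071, 0.0926]
tcp_rot: [-2.203, -2.238, 0.007]
wrist_force: [0.2, -0.1, -0.1]
width: 0.441
```

>>> {"method": "play_rows", "body": {
  "motion": [
    [0,0,0,0,33],
    [0,0,0,0,33],
    [0,0,0,0,33],
    [-0.006,0,0,0,33],
    [-0.012,-0.001,0,0,33]
  ]
}}

```text
time: 37.62
tool_pos: [0.5135, 0.2897, 0.0952]
tcp_rot: [2.203, 2.239, 0.0]
wrist_force: [-0.7, -0.6, -0.6]
width: 0.397
```

>>> {"method": "play_rows", "body": {
  "motion": [
    [-0.018,-0.001,0,0,33],
    [-0.018,-0.001,0,0,33],
    [-0.018,-0.001,0,0,33],
    [-0.018,-0.001,0,0,33],
    [-0.018,-0.001,0,0,33]
  ]
}}

```text
time: 38.25
tool_pos: [0.5098, 0.1985, 0.0951]
tcp_rot: [2.204, 2.238, 0.0]
wrist_force: [0.0, -0.4, -0.3]
width: 0.394
```

```bash
python3 -c "
from h import *
go(.5,.036,.095,1.585);print(read_state()['width']*85,read_state()['wrist_force'])
snap('scene','A8.png');asc('A8',318,150,362,205)
s,p,r=st();print([px_(q).round(0).tolist() for q in verts(p[0]+.005,p[1]-.017,0,np.pi/2,-1.565,0,.13)])
"
```

```text
t 38.25 p [0.5098 0.1985 0.0951] yaw 1.586 z [ 0. -0. -1.] d [-1.624e-01 -1.230e-02  1.000e-04] turn 0.0002
33.44856113319806 [ 0.03877715 -0.36895352 -0.32378541]
150 ...........+#####oooo################+...+++
151 ...........+#####+oo+####+##########+.....++
152 ......ooooooo############++#########........
153 oooooooooooo+++##########+#########+........
154 oooooooooooo+++####################.........
155 oooooooooooo+++###################+.........
156 oooooooooooo++###################+..........
157 oooooooooooo++#################+............
158 oooooooooooo++########++#####+..............
159 oooooooooooo++########++####+...............
160 oooooooooooo++########+++###+...............
161 oooooooooooo++########+++###+...............
162 ooooooooooooo+#######+++####+...............
163 ooooooooooooo########++++###................
164 ooooooooooooo+#######++++###................
165 ooooooo.......#######+++####................
166 oo............#######+++#+##................
167 ..............#######++++###................
168 ..............#############+................
169 .
[... 1187 characters left out ...]
####............................
194 ################..........................++
195 ################........................++++
196 ################..........................++
197 ################...........................+
198 ###############+............................
199 ###############+............................
200 ###############+............................
201 ###############+............................
202 ###############+............................
203 ###############+............................
204 ###############.............................
[[329.0, 188.0], [336.0, 184.0], [336.0, 192.0], [343.0, 188.0], [331.0, 155.0], [338.0, 151.0], [338.0, 159.0], [346.0, 156.0]]
```

>>> {"method": "play_rows", "body": {
  "motion": [
    [-0.018,-0.001,0,0,33],
    [-0.018,-0.001,0,0,33],
    [-0.018,-0.001,0,0,33],
    [-0.018,-0.001,0,0,33],
    [-0.018,-0.001,0,0,33]
  ]
}}

```text
time: 38.92
tool_pos: [0.5062, 0.1086, 0.0951]
tcp_rot: [2.204, 2.239, -0.0]
wrist_force: [0.3, 0.7, -0.5]
width: 0.399
```

>>> {"method": "play_rows", "body": {
  "motion": [
    [-0.018,-0.001,0,0,33],
    [-0.018,-0.001,0,0,33],
    [-0.018,-0.001,0,0,33],
    [-0.012,-0.001,0,0,33],
    [-0.006,0,0,0,33]
  ]
}}

```text
time: 39.55
tool_pos: [0.5033, 0.037, 0.0951]
tcp_rot: [-2.205, -2.238, -0.0]
wrist_force: [0.7, -0.3, -0.8]
width: 0.398
```

>>> {"method": "play_rows", "body": {
  "motion": [
    [0,0,0.0015,0,33],
    [0,0,0.001,0,33],
    [0,0,0,0,33],
    [0,0,0,0,38],
    [0,0,0,0,40]
  ]
}}

```text
time: 40.17
tool_pos: [0.5033, 0.0383, 0.0924]
tcp_rot: [-2.203, -2.239, 0.0]
wrist_force: [0.0, 0.0, -0.4]
width: 0.465
```

>>> {"method": "play_rows", "body": {
  "motion": [
    [0,0,-0.03,0,40],
    [0,0,-0.04,0,40],
    [0,0,-0.05,0,60],
    [0,0,-0.05,0,60],
    [0,0,-0.03,0,60]
  ]
}}

```text
time: 40.8
tool_pos: [0.5043, 0.0381, 0.2957]
tcp_rot: [2.202, 2.237, 0.005]
wrist_force: [0.7, -0.1, -0.5]
width: 0.702
```

>>> {"method": "play_rows", "body": {
  "motion": [
    [0.06,0,0,0,60],
    [0.06,0,0,0,60],
    [0.06,0,0,0,60],
    [0.06,0,0,0,60],
    [0.06,0,0,0,60]
  ]
}}

```text
time: 41.42
tool_pos: [0.4982, 0.3399, 0.2923]
tcp_rot: [2.204, 2.239, -0.0]
wrist_force: [-0.2, -0.7, 0.3]
width: 0.705
```

```bash
python3 -c "
from h import *
go(.5,.036,.095,1.585)
snap('top','B1.png');snap('scene','B2.png')
a=cv2.imread('pics/raw_B1.png')[110:290,180:500];b=cv2.imread('pics/raw_B2.png')[110:290,70:390]
cv2.imwrite('pics/B.png',np.vstack([cv2.resize(q,None,fx=1.65,fy=1.65,interpolation=cv2.INTER_CUBIC) for q in(a,b)]))
"
```

```text
t 41.425 p [0.4982 0.3399 0.2923] yaw 1.587 z [-0. -0. -1.] d [-0.3039 -0.0031  0.1973] turn 0.0003
```

View pics/B.png

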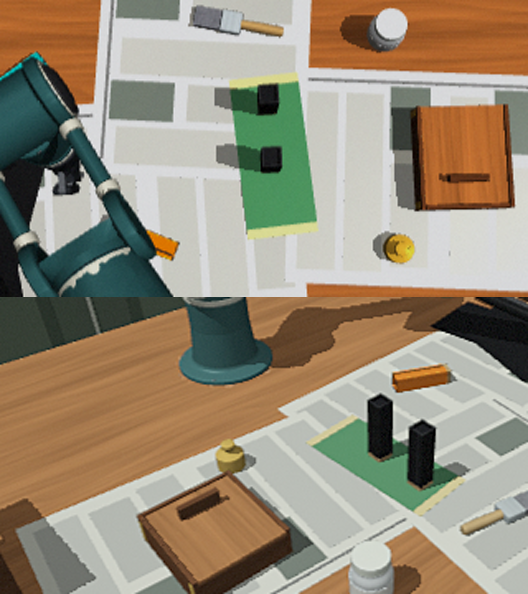

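Both tubes stand inside the sheet (feet in the lower half at (380,457) and (420,485)), the lid is shut, and the jar, weight and brush are in place. Handing in.

```bash
python3 -c "
from workcell import finish_job
print(finish_job())"
```

```text
the job is handed in; nothing more can be done
None
```

I handed the job in at about 41 s. The one former present is in its box with the lid shut, and both black tubes stand on their feet on the green sheet. I found no third tube and no second former.

**Former and lid:** I opened the lid, laid the former in the empty box, and slid the lid back about 170 mm until it met a hard stop. The last picture shows it shut.

**Tubes:** I tipped each one up by its mouth and slid it across upright in a loose grip. They ended at about (0.612, 0.046) and (0.503, 0.038). The last pictures show both upright and wholly on the sheet, roughly 70 mm apart. The jar, weight and brush were not touched.

**What went wrong, all with the first tube:**
- My first grip was too firm, so its foot rose about 14 mm with the mouth. I set it straight back down.
- On the next try it stuck at about 45° with its foot about 10 mm off the bench. When I eased the grip, it slipped and dropped back to lying flat.
- The third try, with a lighter pinch at the corner of the mouth, worked, and the second tube went up first time the same way.

While sliding, the grip may have taken a tube's weight by up to 2 or 3 mm; I could not rule this out. The scene and top cameras disagreed by about 6 mm in x, and I went by the top camera.

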